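# Check a five-eye hanging parcel scale with snap-hook weights

### The arm

A 7-joint arm with a two-finger parallel gripper is mounted at the origin on the work surface. World frame = base frame: x ahead of the robot, y to its left, z up, the work surface at z = 0. Lengths are in m, angles in rad, forces in N, time in s.
With the tool pointing down it reaches from about 0.35 to 0.9 m from the base axis. Payload 8.1 kg.
Tool frame: the origin (TCP) lies at the very end of the fingers, on their centre line; the grasp point (between the pads) lies 19 mm behind it; z points along the fingers, y is the direction in which the jaws open and shut (so a half turn about z gives the same grasp; the last joint's range is limited). The gripper opens to 92 mm and grips with 3 to 60 N. Pads are 19 mm wide; open, the fingers measure 130 mm over their backs; the gripper's body (75 mm by 190 mm) begins 47 mm behind the grasp point.
Start: joints at [1.198, 0.434, 0.025, 1.573, -0.012, 1.134, -0.075], TCP at [0.167, -0.602, 0.227] pointing down, gripper open.
Joint ranges: [-2.62, 2.62], [-0.44, 2.09], [-1.27, 1.32], [0.08, 2.57], [-1.32, 4.46], [0.12, 2], [-2.74, 2.74]. Speed limits (rad/s): [2.22, 2.22, 3.01, 3.01, 3.14, 3.14, 3.14].

### API

Orientations are given as a 3x3 rotation matrix whose columns are the frame's x, y, z axes.
In Python, from cell import env, eyes, order, spotter gives the robot as it stands.
- The arm moves only by the tool drive_tool, never from a script. Its argument "increments" is a list that holds one entry, the list of rows, each a list of 7 numbers: the shift along the tool's x, y, z in m, then the turn, a rotation vector about the tool's x, y, z in degrees, then the opening in per cent of the stroke, from 0 (shut) to 100 (fully open). In form: [[[dx, dy, dz, ax, ay, az, jaw], ...]]. A call has 1 to 10 rows; each row shifts and turns the pose as measured when the row begins, along the tool's axes as they then stand; what a row does not reach is not made up. A row lasts 1/8 s, in which the tool goes at most 62.5 mm and 10.7 degrees, less where a joint would pass 70% of its speed; a pose out of reach is approached as far as the arm can. A call is refused whole if a number of a shift passes 0.0625 or a number of a turn 10.7, either way. A call with a gripper value outside its range is refused whole. The fingers move at their own pace and stop on an object; "newtons" is the grip in N (left out, the last holds). Time passes only in rows, so rows that do not move let the fingers close. It gives the time, the measured TCP pose, the force and the opening at its end, in the units of the state.
- env.read_state(): the state, without advancing time (a new reading comes with each control period).
- eyes.capture(name): name is "side" or "top" or "wrist"; returns the picture (420x560x3 uint8, blue, green, red); there is no depth.
- eyes.camera_info(name): a dict with "mtx" (3x3 intrinsics, pixels), "pose" (4x4, takes a point from camera to world coordinates); the wrist camera has in their place "hand_eye" (4x4, takes a point from camera to tool coordinates, whose origin is the TCP and whose axes are the flange's). Camera axes: x right, y up, looking along -z (the intrinsics and any distortion apply to the point x, -y, -z); pixel columns grow to the right and rows downward; lengths in m; the calibration is good to about 2 mm. A picture is of the moment at which its call begins: read the wrist's pose just before it. camera_info takes no time and is no camera call.
- order.sign_off(): hands the job in, once; it reports no verdict.
Trained networks look in the newest picture that a camera, given by its name, has taken for a name from the list of things; names that differ only in an ending like _2 or _b are one class to them, and where a whole thing is asked for, a point or a joint stands for the part that bears it (a point fixed in the world has none). Each returns a list of dicts, best first, with "p" (0 to 1); they miss things now and then, are a little off and sometimes report something else, mostly with a low value. They report only what shows in the picture. A call takes as long as a camera call.
- spotter.spot_in(camera, name): "box" ([left, top, right, bottom] in pixels, round what is visible of it).
- spotter.cut_out(camera, name): "region" (420x560 bool, what is visible of it) and "box" ([left, top, right, bottom] in pixels, round what is visible of it).
The state is a dict: "t": time; "joints": joint angles; "qd": joint speeds; "joint_efforts": joint torques, N m; "tcp_pos": TCP position; "tool_rot": TCP orientation; "wrist_force": force on the tool from outside, world axes, zero at the start; "moment": the same for the moment, N m; "finger_gap": finger opening in m.
Only numpy, scipy, OpenCV 4.12 (cv2) and the standard library are available. Lean on these libraries where they do the work, as an engineer would, in place of code of your own. Each camera call takes 0.05 s, during which the arm holds its last target.

### The job

Check the hanging parcel scale: while its eyes are still empty, press the yellow tare key until it registers, then clip every check weight on the bench by its spring hook onto the eye of its own colour, so that it hangs freely with the gate snapped shut behind the eye's bar. When all of them hang, press the green save key. Press the keys firmly but without hammering them, and leave the parcels and the tape roll where they are.

Things in the scene. Friction and masses are not known exactly. Their poses are not given: they have to be found in the camera images.
- hook_red (a point): red check weight, 0.45 kg, 164 mm tall, may be absent. Round red base 56 mm across, 30 high; above it a steel hook (carabiner of 8 mm bar, in the x-z plane); on top a red grip block 24 (x) by 20 (y) mm, from 38 to 82 mm above this point, which is on the centre line 82 mm above the underside. z up, +x to the gate side. The bar can enter through the gate only; how: see the gates.
- gate_red (a joint): brass gate closing the +x side of the red hook, hinged low: 0 rad shut, 0.8 pressed in (2 N), springs back. From the weight's point: gate x 22, nose tip z 16, spine x -22, crook's inside top z 32 mm. To clip: with the eye's bar outside the gate at z 6, push the hook on along its +x until the bar is at x 0, then lower it 20 mm: the bar (z 28) fills the crook, the gate shuts.
- hook_yellow (a point): yellow check weight, 0.45 kg, 164 mm tall, may be absent. Round yellow base 56 mm across, 30 high; above it a steel hook (carabiner of 8 mm bar, in the x-z plane); on top a yellow grip block 24 (x) by 20 (y) mm, from 38 to 82 mm above this point, which is on the centre line 82 mm above the underside. z up, +x to the gate side. The bar can enter through the gate only; how: see the gates.
- gate_yellow (a joint): brass gate closing the +x side of the yellow hook, hinged low: 0 rad shut, 0.8 pressed in (2 N), springs back. From the weight's point: gate x 22, nose tip z 16, spine x -22, crook's inside top z 32 mm. To clip: with the eye's bar outside the gate at z 6, push the hook on along its +x until the bar is at x 0, then lower it 20 mm: the bar (z 28) fills the crook, the gate shuts.
- hook_green (a point): green check weight, 0.45 kg, 164 mm tall, may be absent. Round green base 56 mm across, 30 high; above it a steel hook (carabiner of 8 mm bar, in the x-z plane); on top a green grip block 24 (x) by 20 (y) mm, from 38 to 82 mm above this point, which is on the centre line 82 mm above the underside. z up, +x to the gate side. The bar can enter through the gate only; how: see the gates.
- gate_green (a joint): brass gate closing the +x side of the green hook, hinged low: 0 rad shut, 0.8 pressed in (2 N), springs back. From the weight's point: gate x 22, nose tip z 16, spine x -22, crook's inside top z 32 mm. To clip: with the eye's bar outside the gate at z 6, push the hook on along its +x until the bar is at x 0, then lower it 20 mm: the bar (z 28) fills the crook, the gate shuts.
- hook_white (a point): white check weight, 0.45 kg, 164 mm tall, may be absent. Round white base 56 mm across, 30 high; above it a steel hook (carabiner of 8 mm bar, in the x-z plane); on top a white grip block 24 (x) by 20 (y) mm, from 38 to 82 mm above this point, which is on the centre line 82 mm above the underside. z up, +x to the gate side. The bar can enter through the gate only; how: see the gates.
- gate_white (a joint): brass gate closing the +x side of the white hook, hinged low: 0 rad shut, 0.8 pressed in (2 N), springs back. From the weight's point: gate x 22, nose tip z 16, spine x -22, crook's inside top z 32 mm. To clip: with the eye's bar outside the gate at z 6, push the hook on along its +x until the bar is at x 0, then lower it 20 mm: the bar (z 28) fills the crook, the gate shuts.
- hook_black (a point): black check weight, 0.45 kg, 164 mm tall, may be absent. Round black base 56 mm across, 30 high; above it a steel hook (carabiner of 8 mm bar, in the x-z plane); on top a black grip block 24 (x) by 20 (y) mm, from 38 to 82 mm above this point, which is on the centre line 82 mm above the underside. z up, +x to the gate side. The bar can enter through the gate only; how: see the gates.
- gate_black (a joint): brass gate closing the +x side of the black hook, hinged low: 0 rad shut, 0.8 pressed in (2 N), springs back. From the weight's point: gate x 22, nose tip z 16, spine x -22, crook's inside top z 32 mm. To clip: with the eye's bar outside the gate at z 6, push the hook on along its +x until the bar is at x 0, then lower it 20 mm: the bar (z 28) fills the crook, the gate shuts.
- eye_red (a point): red eye of the scale (red plate on the blue beam): middle of its front bar, level, 8 mm thick, 200 mm above the bench, 56 mm free along y between two arms running level to the beam, whose face is 70 mm behind (+x), top 7 mm above the bar. Eyes 115 mm apart. x points from bar to beam, away from the robot; z up. Fixed in a run; the beam's place and yaw vary.
- eye_yellow (a point): yellow eye of the scale (yellow plate on the blue beam): middle of its front bar, level, 8 mm thick, 200 mm above the bench, 56 mm free along y between two arms running level to the beam, whose face is 70 mm behind (+x), top 7 mm above the bar. Eyes 115 mm apart. x points from bar to beam, away from the robot; z up. Fixed in a run; the beam's place and yaw vary.
- eye_green (a point): green eye of the scale (green plate on the blue beam): middle of its front bar, level, 8 mm thick, 200 mm above the bench, 56 mm free along y between two arms running level to the beam, whose face is 70 mm behind (+x), top 7 mm above the bar. Eyes 115 mm apart. x points from bar to beam, away from the robot; z up. Fixed in a run; the beam's place and yaw vary.
- eye_white (a point): white eye of the scale (white plate on the blue beam): middle of its front bar, level, 8 mm thick, 200 mm above the bench, 56 mm free along y between two arms running level to the beam, whose face is 70 mm behind (+x), top 7 mm above the bar. Eyes 115 mm apart. x points from bar to beam, away from the robot; z up. Fixed in a run; the beam's place and yaw vary.
- eye_black (a point): black eye of the scale (black plate on the blue beam): middle of its front bar, level, 8 mm thick, 200 mm above the bench, 56 mm free along y between two arms running level to the beam, whose face is 70 mm behind (+x), top 7 mm above the bar. Eyes 115 mm apart. x points from bar to beam, away from the robot; z up. Fixed in a run; the beam's place and yaw vary.
- tare_key: yellow membrane key on the grey console (130 x 140 x 50 mm): flat pad 34 mm square; this point is the middle of its top, 53.5 mm above the bench, 3 mm proud of the console, z up. It gives only 1.5 mm and registers when pressed down with over 4 N for 0.2 s; over 40 N damages it. The save key is 66 mm away.
- save_key: green membrane key on the same console, of the same size and working as the tare key; this point is the middle of its top face
- parcel_a: bystander: cardboard parcel 140 x 110 x 80 mm with yellow tape; origin at the centre of its underside
- parcel_b: bystander: cardboard parcel 110 x 90 x 60 mm; origin at the centre of its underside
- tape_roll: bystander: amber roll of tape lying flat, 100 mm across, 45 mm high; origin at the centre of its underside

How it is judged:
On the way, in this order (a step that is already met when the one before it is completed fails the run):
1. the tare key is pressed with more than 4 N while every weight still stands off the scale (contact force between tare_key and anything else above 4 N and height (world z) of each of hook_red, hook_yellow, hook_green, hook_white, hook_black below 0.095 m), for 0.2 s.
2. every weight hangs by its hook on the eye of its own colour, gate shut (x of hook_red in the frame of eye_red between -0.025 and 0.055 m and y of hook_red in the frame of eye_red between -0.052 and 0.052 m and z of hook_red in the frame of eye_red between -0.036 and -0.016 m and angle between each of hook_red, hook_yellow, hook_green, hook_white, hook_black's own z axis and vertical below 0.4 rad and value of joint each of gate_red, gate_yellow, gate_green, gate_white, gate_black below 0.2 rad and x of hook_yellow in the frame of eye_yellow between -0.025 and 0.055 m and y of hook_yellow in the frame of eye_yellow between -0.052 and 0.052 m and z of hook_yellow in the frame of eye_yellow between -0.036 and -0.016 m and x of hook_green in the frame of eye_green between -0.025 and 0.055 m and y of hook_green in the frame of eye_green between -0.052 and 0.052 m and z of hook_green in the frame of eye_green between -0.036 and -0.016 m and x of hook_white in the frame of eye_white between -0.025 and 0.055 m and y of hook_white in the frame of eye_white between -0.052 and 0.052 m and z of hook_white in the frame of eye_white between -0.036 and -0.016 m and x of hook_black in the frame of eye_black between -0.025 and 0.055 m and y of hook_black in the frame of eye_black between -0.052 and 0.052 m and z of hook_black in the frame of eye_black between -0.036 and -0.016 m), for 0.4 s.
3. the save key is pressed with more than 4 N while all weights hang (all of step 2 and contact force between save_key and anything else above 4 N), for 0.2 s.
At the end, for the whole second after the job is handed in: Every weight present hangs on the eye of its own colour with the eye's bar in the crook of its hook: its middle point 16 to 36 mm below the bar's height, within 52 mm of the bar's middle along the bar and between 25 mm before and 55 mm behind it, upright within 0.4 rad, gate shut (under 0.2 rad) (all of step 2); the robot touches nothing.
It fails at once if a key is hit with more than 40 N (contact force between any of tare_key, save_key and anything else above 40 N).
It fails at once if a parcel or the tape roll is moved by more than 30 mm (distance of any of parcel_a, parcel_b, tape_roll from where it was at the start of the episode above 0.03 m).
Of weight_red, weight_yellow, weight_green, weight_white, weight_black only 3 to 5 are there at a start; the rules pass over those that are not, and their reading is None.
At some moment in a run one of weight_red, weight_yellow, weight_green, weight_white, weight_black may be knocked a few centimetres aside while the robot is not near it.
It also fails if it takes over 210 s, if anything falls off the work surface, if the arm or the gripper's body presses on something with over 40 N, if the wrist force passes 120 N, or if a joint passes its speed limit or range.

## Working session

There is one attempt and no reset: what is moved stays moved. The work goes in short steps, Python scripts to look and compute and a tool call to move; the robot and the scene stay as the last step left them, time stands still between calls to the robot, and variables do not carry over. Pictures are saved under pics/ and viewed, and the job is handed in when it is done.

Besides the shell and the picture viewer there is one more tool, called in YAML: its name, and indented under it one key for each argument. drive_tool: Moves the arm, as the interface text tells. Its arguments: {"type":"object","properties":{"increments":{"type":"array","items":{"type":"array","items":{"type":"array","items":{"type":"number"}}}},"newtons":{"type":"number"}},"required":["increments"]}

```bash
mkdir -p pics; ls; python3 - <<'E'
from cell import env, eyes, order, spotter
import cv2, numpy as np
np.set_printoptions(precision=4,suppress=True)
s=env.read_state(); print(s)
for n in ("side","top","wrist"):
    im=eyes.capture(n); cv2.imwrite(f"pics/{n}0.png",im); print(n,eyes.camera_info(n))
E
```

```text
pics
{'t': 0.0, 'joints': array([ 1.1984,  0.4352,  0.025 ,  1.5741, -0.0116,  1.134 , -0.0751]), 'qd': array([-0.001 ,  0.001 , -0.0016,  0.0022, -0.0001, -0.001 , -0.0009]), 'joint_efforts': array([ -0.0006, -66.7858,   0.9844, -31.4468,  -0.0607,   0.0426,
         0.0002]), 'tcp_pos': array([ 0.1664, -0.6019,  0.226 ]), 'tool_rot': array([[ 0.9638,  0.2665, -0.0006],
       [ 0.2665, -0.9638,  0.0014],
       [-0.0002, -0.0015, -1.    ]]), 'wrist_force': array([-0.1986,  0.4469,  0.0065]), 'moment': array([ 0.019 ,  0.0028, -0.0097]), 'finger_gap': 0.0917714060325547}
side {'mtx': array([[384.6174,   0.    , 279.5761],
       [  0.    , 384.6174, 214.7194],
       [  0.    ,   0.    ,   1.    ]]), 'pose': array([[-0.9998, -0.0148, -0.0136,  0.4342],
       [-0.0016, -0.6152,  0.7884,  0.9545],
       [-0.02  ,  0.7883,  0.615 ,  0.865 ],
       [ 0.    ,  0.    ,  0.    ,  1.    ]])}
top {'mtx': array([[522.9775,   0.    , 287.6151],
       [  0.    , 522.9775, 210.8915],
       [  0.    ,   0.    ,   1.    ]]), 'pose': array([[-0.0031,  0.9988, -0.0496,  0.3844],
       [-0.9998, -0.0041, -0.0191, -0.0077],
       [-0.0193,  0.0495,  0.9986,  1.5388],
       [ 0.    ,  0.    ,  0.    ,  1.    ]])}
wrist {'mtx': array([[310.892 ,   0.    , 279.1539],
       [  0.    , 310.892 , 205.0487],
       [  0.    ,   0.    ,   1.    ]]), 'hand_eye': array([[-0.0007,  0.9628,  0.2702,  0.0735],
       [ 1.    ,  0.0005,  0.0007,  0.0001],
       [ 0.0006,  0.2702, -0.9628, -0.1575],
       [ 0.    ,  0.    ,  0.    ,  1.    ]])}
```

View pics/side0.png

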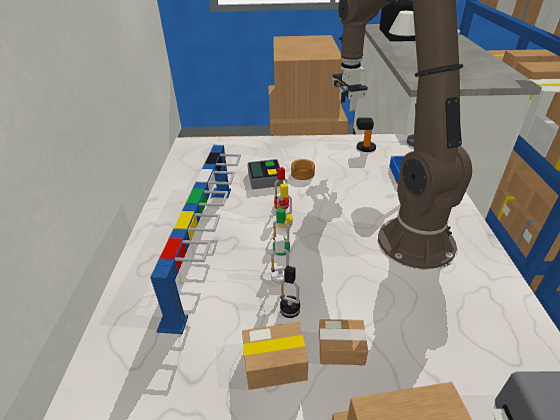

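View pics/top0.png

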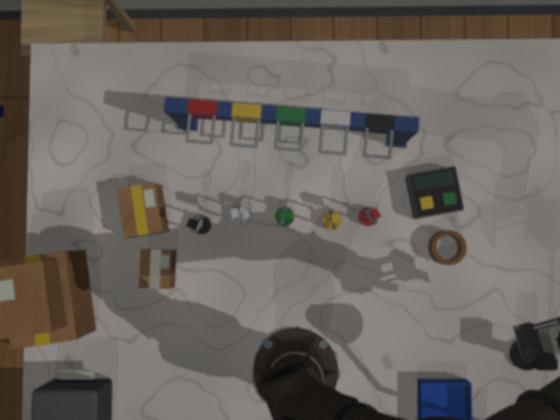

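View pics/wrist0.png

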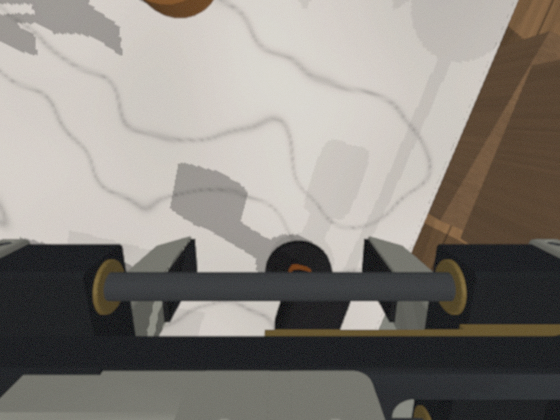

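```bash
cat > h.py <<'E'
from cell import env, eyes, order, spotter
import cv2, numpy as np
np.set_printoptions(precision=4,suppress=True)
def cam(n):
    i=eyes.camera_info(n)
    if n=="wrist":
        s=env.read_state(); T=np.eye(4); T[:3,:3]=s['tool_rot']; T[:3,3]=s['tcp_pos']
        return i['mtx'],T@i['hand_eye']
    return i['mtx'],i['pose']
def ray(c,uv):
    K,P=c; d=np.array([(uv[0]-K[0,2])/K[0,0],-(uv[1]-K[1,2])/K[1,1],-1.])
    return P[:3,3],P[:3,:3]@d
def atz(c,uv,z):
    o,d=ray(c,uv); return o+d*(z-o[2])/d[2]
def proj(c,p):
    K,P=c; q=P[:3,:3].T@(np.asarray(p,float)-P[:3,3])
    return np.array([K[0,2]+K[0,0]*q[0]/-q[2],K[1,2]-K[1,1]*q[1]/-q[2]])
def tri(cs,uvs):
    A=np.zeros((3,3));b=np.zeros(3)
    for c,uv in zip(cs,uvs):
        o,d=ray(c,uv);d/=np.linalg.norm(d);M=np.eye(3)-np.outer(d,d);A+=M;b+=M@o
    return np.linalg.solve(A,b)
def shot(n,name,crop=None,k=1):
    im=eyes.capture(n)
    full=im.copy()
    if crop: l,t,r,b=crop; im=im[t:b,l:r]
    if k!=1: im=cv2.resize(im,None,fx=k,fy=k,interpolation=cv2.INTER_CUBIC)
    cv2.imwrite("pics/"+name+".png",im); return full
E
python3 - <<'E'
import cv2
im=cv2.imread('pics/top0.png'); cv2.imwrite('pics/t0a.png',cv2.resize(im[85:265,150:470],None,fx=2.5,fy=2.5,interpolation=cv2.INTER_CUBIC))
im=cv2.imread('pics/side0.png'); cv2.imwrite('pics/s0a.png',cv2.resize(im[135:345,130:330],None,fx=2.8,fy=2.8,interpolation=cv2.INTER_CUBIC))
E
python3 - <<'E'
from h import *
t=cam('top');sd=cam('side')
for n in ['hook_red','hook_yellow','hook_green','hook_white','hook_black','tare_key','save_key','tape_roll','parcel_a','parcel_b']:
    for c in('top','side'):
        r=spotter.spot_in(c,n); print(n,c,[(np.round(x['box'],1).tolist(),round(x['p'],2)) for x in r[:2]])
print(env.read_state()['t'])
E
```

```text
hook_red top [([357.4, 206.7, 379.3, 223.2], 0.58)]
hook_red side [([272.6, 168.5, 291.3, 210.3], 0.58), ([287.9, 159.8, 314.4, 176.9], 0.46)]
hook_yellow top [([320.2, 212.2, 338.1, 226.7], 0.88)]
hook_yellow side [([278.0, 185.8, 295.6, 226.8], 0.58)]
hook_green top [([274.7, 205.8, 293.0, 222.6], 0.73), ([167.1, 96.3, 417.7, 154.5], 0.19)]
hook_green side [([275.0, 209.3, 289.6, 253.9], 0.63)]
hook_white top [([229.0, 204.7, 250.5, 223.5], 0.78)]
hook_white side [([272.4, 238.0, 291.9, 287.9], 0.75)]
hook_black top [([188.5, 213.8, 210.3, 229.0], 0.85)]
hook_black side [([280.5, 262.7, 300.0, 316.2], 0.61), ([269.2, 169.7, 276.7, 171.3], 0.59)]
tare_key top [([419.8, 198.4, 432.4, 207.5], 0.73), ([227.8, 205.7, 248.4, 227.2], 0.2)]
tare_key side [([272.4, 170.5, 276.0, 171.2], 0.56)]
save_key top [([440.4, 190.1, 460.4, 203.2], 0.62), ([188.3, 215.8, 207.4, 233.5], 0.22)]
save_key side [([265.7, 160.6, 272.4, 165.0], 0.44)]
tape_roll top [([429.8, 229.6, 464.4, 264.3], 0.63)]
tape_roll side [([289.5, 157.9, 314.6, 176.5], 0.91)]
parcel_a top [([139.0, 245.5, 173.0, 289.8], 0.89), ([119.8, 183.4, 167.4, 235.7], 0.72)]
parcel_a side [([240.7, 321.2, 306.9, 385.6], 0.8), ([319.5, 318.3, 366.6, 367.5], 0.72)]
parcel_b top [([139.0, 245.5, 173.0, 289.8], 0.89), ([119.8, 183.4, 167.4, 235.7], 0.72)]
parcel_b side [([240.7, 321.2, 306.9, 385.6], 0.8), ([319.5, 318.3, 366.6, 367.5], 0.72)]
1.15
```

View pics/t0a.png

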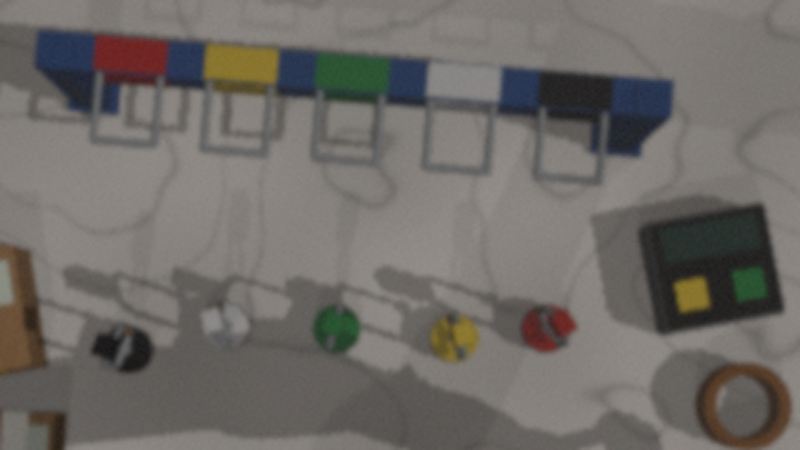

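View pics/s0a.png

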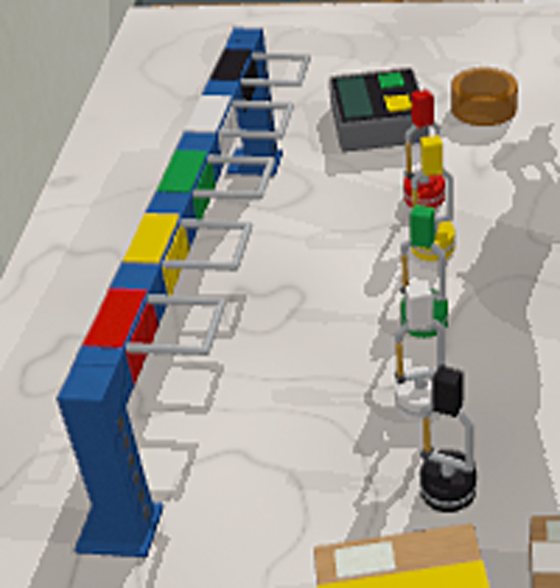

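```bash
python3 - <<'E'
from h import *
t=cam('top');sd=cam('side')
f=lambda u,v:(150+u/2.5,85+v/2.5)
g=lambda u,v:(130+u/2.8,135+v/2.8)
B={'red':((92,142),(157,147)),'yellow':((202,150),(267,154)),'green':((313,157),(379,163)),'white':((424,167),(489,173)),'black':((536,177),(602,182))}
S={'red':((131,348),(211,352)),'black':((304,82),(313,58))}
mid=[]
for k,(a,b) in B.items():
    p=atz(t,f(*a),.2);q=atz(t,f(*b),.2);m=(p+q)/2;mid.append(m);print(k,p,q,m,'len',np.linalg.norm(p-q),'side proj',(proj(sd,m)-[130,135])*2.8)
mid=np.array(mid);print(np.linalg.norm(np.diff(mid,axis=0),axis=1)); d=mid[0]-mid[-1]; print('yaw',np.degrees(np.arctan2(d[1],d[0]))-90)
# keys
print('tare',atz(t,f(693,296),.0535),'save',atz(t,f(750,284),.0535))
for n,b in {'red':(357.4, 206.7, 379.3, 223.2),'yellow':(320.2, 212.2, 338.1, 226.7),'green':(274.7, 205.8, 293.0, 222.6),'white':(229.0, 204.7, 250.5, 223.5),'black':(188.5, 213.8, 210.3, 229.0)}.items():
    print(n,atz(t,((b[0]+b[2])/2,(b[1]+b[3])/2),.05))
E
python3 - <<'E'
import cv2
im=cv2.imread('pics/top0.png'); cv2.imwrite('pics/t0b.png',cv2.resize(im[195:240,180:390],None,fx=3.8,fy=3.8*2,interpolation=cv2.INTER_CUBIC))
im=cv2.imread('pics/side0.png'); cv2.imwrite('pics/s0b.png',cv2.resize(im[160:320,250:320],None,fx=3.7,fy=3.7,interpolation=cv2.INTER_CUBIC))
E
```

```text
red [0.6312 0.2785 0.2   ] [0.6255 0.211  0.2   ] [0.6283 0.2448 0.2   ] len 0.06780039899805314 side proj [219.6195 323.5734]
yellow [0.6221 0.1643 0.2   ] [0.6175 0.097  0.2   ] [0.6198 0.1306 0.2   ] len 0.06745720025293883 side proj [245.3691 243.6965]
green [0.6141 0.0495 0.2   ] [ 0.6074 -0.0186  0.2   ] [0.6107 0.0154 0.2   ] len 0.06838980221363346 side proj [267.6766 175.6847]
white [ 0.6029 -0.0649  0.2   ] [ 0.5963 -0.1317  0.2   ] [ 0.5996 -0.0983  0.2   ] len 0.06709027250359385 side proj [288.3587 118.2722]
black [ 0.5919 -0.1799  0.2   ] [ 0.5863 -0.2474  0.2   ] [ 0.5891 -0.2136  0.2   ] len 0.06775521712451409 side proj [305.9239  67.9433]
[0.1144 0.1156 0.1143 0.1158]
yaw -4.897023301942866
tare [ 0.4778 -0.3746  0.0535] save [ 0.4912 -0.4391  0.0535]
red [ 0.4459 -0.2086  0.05  ]
yellow [ 0.4335 -0.0973  0.05  ]
green [0.449  0.0316 0.05  ]
white [0.4498 0.1575 0.05  ]
black [0.4294 0.273  0.05  ]
```

View pics/s0b.png

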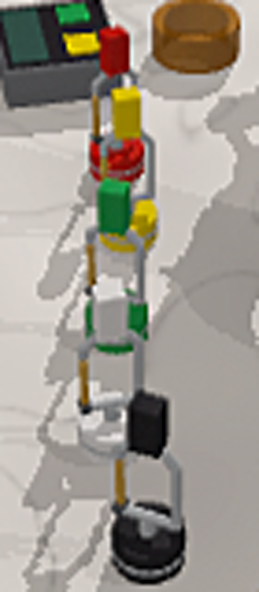

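View pics/t0b.png

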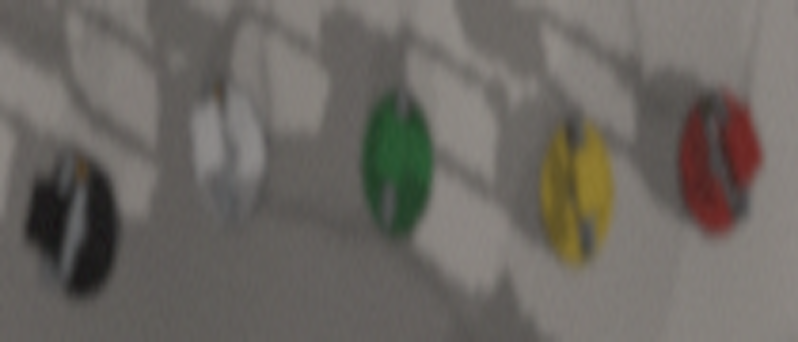

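drive_tool:
  increments:
    - [[0.051,-0.019,0,0,0,0,0],[0.051,-0.019,0,0,0,0,0],[0.051,-0.019,0,0,0,0,0],[0.051,-0.019,0,0,0,0,0],[0.051,-0.019,0,0,0,0,0],[0.051,-0.019,0,0,0,0,0],[0.051,-0.019,0.03,0,0,0,0],[0,0,0.03,0,0,0,0]]

```text
t: 2.15
tcp_pos: [0.4858, -0.3756, 0.1683]
tool_rot: [[0.965, 0.263, 0.007], [0.263, -0.965, -0.005], [0.005, 0.006, -1.0]]
wrist_force: [-0.6, -1.2, -0.6]
finger_gap: 0.0164
```

```bash
cat > m.py <<'E'
from h import *
import sys
def need(tgt):
    s=env.read_state(); d=np.array(tgt)-s['tcp_pos']; return s['tool_rot'].T@d
E
python3 - <<'E'
from m import *
c=cam('wrist'); im=shot('wrist','w1')
print(env.read_state()['tcp_pos'],env.read_state()['finger_gap'])
for n in('tare_key','save_key'):
    for r in spotter.cut_out('wrist',n)[:1]:
        ys,xs=np.nonzero(r['region']); b=r['box']; print(n,r['p'],b,(xs.mean(),ys.mean()),atz(c,(xs.mean(),ys.mean()),.0535))
print(need([.478,-.375,.0585]))
E
```

```text
[ 0.4818 -0.3767  0.1642] 0.01198970409270063
tare_key 0.91 [256.8, 184.2, 296.1, 225.3] (np.float64(275.0129573170732), np.float64(203.25533536585365)) [ 0.4844 -0.3728  0.0535]
save_key 0.88 [328.2, 186.2, 367.7, 229.8] (np.float64(346.5158204562178), np.float64(209.0662251655629)) [ 0.4961 -0.4373  0.0535]
[-0.0005 -0.0057  0.1092]
```

View pics/w1.png

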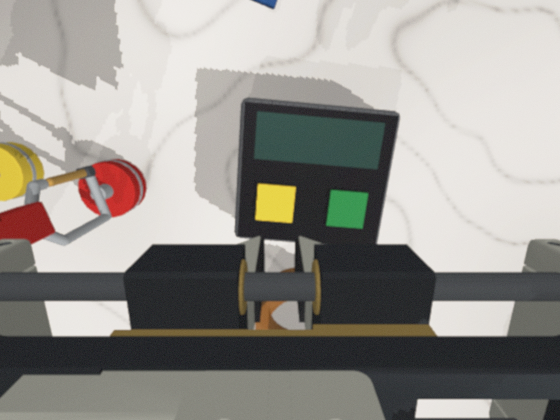

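drive_tool:
  increments:
    - [[0,-0.002,0.04,0,0,0,0],[0,0,0.035,0,0,0,0],[0,0,0.012,0,0,0,0],[0,0,0,0,0,0,0]]

```text
t: 2.8
tcp_pos: [0.4797, -0.3851, 0.0856]
tool_rot: [[0.969, 0.248, 0.007], [0.248, -0.969, -0.012], [0.003, 0.014, -1.0]]
wrist_force: [-0.4, 0.6, 0.1]
finger_gap: 0.0004
```

```bash
python3 - <<'E'
from m import *
s=env.read_state(); print(s['tcp_pos'],s['tool_rot'],s['qd']); print(need([.481,-.374,.0585]))
E
```

```text
[ 0.4797 -0.3851  0.0856] [[ 0.9687  0.2483  0.0067]
 [ 0.2484 -0.9686 -0.0123]
 [ 0.0034  0.0136 -0.9999]] [ 0.0073 -0.0157  0.0034 -0.0161 -0.001   0.0135  0.0026]
[ 0.0039 -0.0108  0.027 ]
```

drive_tool:
  increments:
    - [[0.004,-0.011,0.01,0.8,-0.2,0,0],[0,0,0.008,0,0,0,0],[0,0,0.004,0,0,0,0],[0,0,0,0,0,0,0]]

```text
t: 3.3
tcp_pos: [0.4827, -0.3741, 0.0655]
tool_rot: [[0.969, 0.248, 0.004], [0.248, -0.969, -0.001], [0.003, 0.002, -1.0]]
wrist_force: [1.0, -0.1, -0.1]
finger_gap: 0.0001
```

```bash
python3 - <<'E'
from m import *
s=env.read_state(); print(s['tcp_pos'],s['tool_rot'],s['qd']); print(need([.481,-.374,.0535]),s['wrist_force'])
E
```

```text
[ 0.4827 -0.3741  0.0655] [[ 0.9688  0.2479  0.0035]
 [ 0.2479 -0.9688 -0.0015]
 [ 0.003   0.0023 -1.    ]] [-0.0007 -0.0025  0.0021 -0.0052 -0.0014 -0.0005  0.0005]
[-0.0016 -0.0006  0.012 ] [ 1.0452 -0.1044 -0.0789]
```

drive_tool:
  increments:
    - [[-0.001,0,0.005,0,0,0,0],[0,0,0.003,0,0,0,0],[0,0,0.003,0,0,0,0]]

```text
t: 3.68
tcp_pos: [0.4819, -0.3748, 0.0543]
tool_rot: [[0.969, 0.248, 0.004], [0.248, -0.969, -0.002], [0.004, 0.003, -1.0]]
wrist_force: [0.8, -0.3, -0.5]
finger_gap: 0.0003
```

drive_tool:
  increments:
    - [[0,0,0.0015,0,0,0,0],[0,0,0.001,0,0,0,0]]

```text
t: 3.92
tcp_pos: [0.4818, -0.3749, 0.0522]
tool_rot: [[0.969, 0.248, 0.004], [0.248, -0.969, -0.002], [0.003, 0.003, -1.0]]
wrist_force: [-2.8, 2.3, 12.6]
finger_gap: 0.0003
```

drive_tool:
  increments:
    - [[0,0,0.0008,0,0,0,0],[0,0,0.0008,0,0,0,0],[0,0,0.0008,0,0,0,0]]

```text
t: 4.3
tcp_pos: [0.4819, -0.3749, 0.0523]
tool_rot: [[0.969, 0.247, 0.005], [0.247, -0.969, -0.003], [0.004, 0.004, -1.0]]
wrist_force: [-4.0, 1.6, 8.8]
finger_gap: -0.0001
```

drive_tool:
  increments:
    - [[0,0,0.0012,0,0,0,0],[0,0,0.0012,0,0,0,0],[0,0,0.0012,0,0,0,0]]

```text
t: 4.68
tcp_pos: [0.4819, -0.3749, 0.0522]
tool_rot: [[0.969, 0.247, 0.005], [0.247, -0.969, -0.003], [0.004, 0.005, -1.0]]
wrist_force: [-4.3, 2.5, 13.5]
finger_gap: 0.0008
```

drive_tool:
  increments:
    - [[0,0,-0.05,0,0,0,50],[0,0,-0.06,0,0,7,50],[0,0,-0.06,0,0,7,100],[-0.027,-0.055,-0.025,0,0,0,100],[-0.027,-0.055,-0.02,0,0,0,100],[-0.027,-0.055,0,0,0,0,100],[0,0,0,0,0,0,100],[0,0,0,0,0,0,100]]

```text
t: 5.68
tcp_pos: [0.4006, -0.2087, 0.272]
tool_rot: [[1.0, -0.002, 0.01], [-0.002, -1.0, -0.005], [0.01, 0.004, -1.0]]
wrist_force: [1.1, -0.3, 0.3]
finger_gap: 0.0759
```

```bash
python3 - <<'E'
from m import *
s=env.read_state();print(s['tcp_pos'],s['tool_rot'],np.abs(s['qd']).max())
c=cam('wrist'); im=shot('wrist','w2')
for p in [(0.446,-.209,.05),(0.446,-.209,.164)]: print(proj(c,p))
for n in ('hook_red','hook_yellow','gate_red'):
    for r in spotter.spot_in('wrist',n)[:2]: print(n,r['p'],r['box'])
E
```

```text
[ 0.4006 -0.2087  0.272 ] [[ 0.9999 -0.0025  0.01  ]
 [-0.0024 -1.     -0.0045]
 [ 0.01    0.0045 -0.9999]] 0.027701384158274656
[278.756  143.9747]
[279.1036 153.52  ]
hook_red 0.9 [259.0, 119.3, 305.8, 170.9]
hook_yellow 0.81 [143.7, 129.2, 223.7, 184.5]
gate_red 0.5 [402.2, 171.0, 493.7, 243.0]
```

View pics/w2.png

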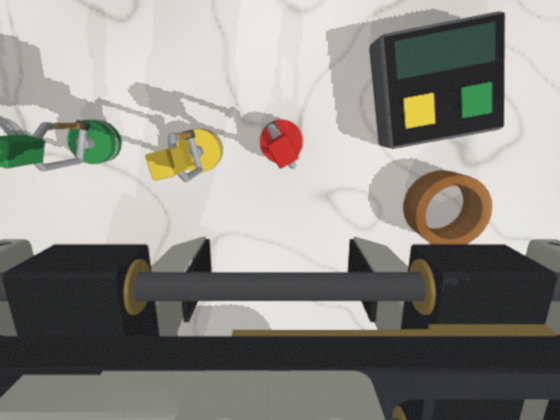

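```bash
python3 - <<'E'
import cv2
im=cv2.imread('pics/w2.png'); cv2.imwrite('pics/w2z.png',cv2.resize(im[110:180,240:320],None,fx=8,fy=8,interpolation=cv2.INTER_CUBIC))
E
```

```text
(no output)
```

View pics/w2z.png

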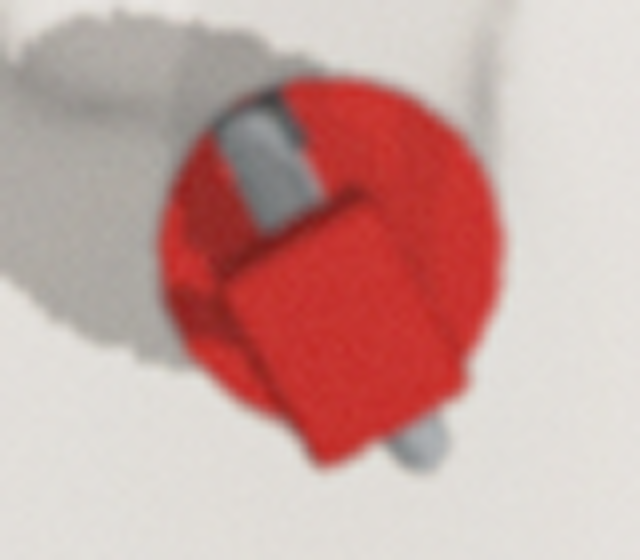

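```bash
cat >> m.py <<'E'
def blk(c,corn,off,k,z=.164):
    """corners FL,FR,BR,BL in zoomed crop"""
    P=np.array([atz(c,(off[0]+u/k,off[1]+v/k),z) for u,v in corn])
    m=P.mean(0); x=(P[0]+P[1]-P[2]-P[3]); yaw=np.degrees(np.arctan2(x[1],x[0]))
    y=(P[0]+P[3]-P[1]-P[2])
    yaw2=np.degrees(np.arctan2(y[1],y[0]))-90
    print('ctr',m,'yawx',yaw,'yawy',yaw2,'len',np.linalg.norm(x)/2,np.linalg.norm(y)/2)
    return m,yaw
def go(tgt,yaw):
    s=env.read_state(); R=s['tool_rot']
    d=R.T@(np.array(tgt)-s['tcp_pos'])
    a=np.radians(yaw); Rt=np.array([[np.cos(a),np.sin(a),0],[np.sin(a),-np.cos(a),0],[0,0,-1]])
    rv=np.degrees(cv2.Rodrigues(R.T@Rt)[0].ravel())
    dw=np.array(tgt)-s['tcp_pos']
    print('tcp',s['tcp_pos'],'yaw',np.degrees(np.arctan2(R[1,0],R[0,0])),'shift(tool)',d,'world',dw,'turn',rv,'in target-yaw frame',Rt.T@dw,'F',s['wrist_force'],'gap',s['finger_gap'],'t',s['t'])
E
python3 - <<'E'
from m import *
c=cam('wrist')
m,y=blk(c,[(225,290),(355,195),(465,380),(325,465)],(240,110),8)
go([m[0],m[1],.123],y)
E
```

```text
ctr [ 0.4475 -0.2127  0.164 ] yawx 30.37379072079653 yawy 33.16157274192517 len 0.021880453399244763 0.017064160524444663
tcp [ 0.4007 -0.2093  0.2713] yaw -0.22504741130129313 shift(tool) [0.0456 0.0027 0.1487] world [ 0.0468 -0.0034 -0.1483] turn [  0.3338  -0.4188 -30.5995] in target-yaw frame [0.0387 0.0266 0.1483] F [0.3433 0.0032 0.2872] gap 0.09010113660023834 t 5.875
```

drive_tool:
  increments:
    - [[0.046,0.003,0.02,0.3,-0.4,-10.3,100],[0,0,0.02,0,0,-10.3,100],[0,0,0,0,0,-10.3,100],[0,0,0,0,0,0,100]]

```text
t: 6.38
tcp_pos: [0.4494, -0.2161, 0.2288]
tool_rot: [[0.855, 0.518, -0.001], [0.518, -0.855, 0.002], [0.0, -0.002, -1.0]]
wrist_force: [0.3, 0.4, -0.3]
finger_gap: 0.092
```

```bash
python3 - <<'E'
from m import *
go([.4475,-.2127,.125],31)
E
```

```text
tcp [ 0.4494 -0.2161  0.2288] yaw 31.20406662856583 shift(tool) [ 0.0001 -0.0037  0.1038] world [-0.0019  0.0034 -0.1038] turn [-0.106  -0.0236  0.2041] in target-yaw frame [ 0.0001 -0.0039  0.1038] F [ 0.2548  0.3659 -0.2917] gap 0.09201049064387856 t 6.375
```

drive_tool:
  increments:
    - [[0,-0.004,0.04,0,0,0,100],[0,0,0.035,0,0,0,100],[0,0,0.018,0,0,0,100],[0,0,0,0,0,0,100]]

```text
t: 6.88
tcp_pos: [0.4484, -0.2152, 0.1337]
tool_rot: [[0.867, 0.498, 0.001], [0.498, -0.867, 0.001], [0.001, -0.0, -1.0]]
wrist_force: [-0.5, -0.3, 0.4]
finger_gap: 0.0921
```

```bash
python3 - <<'E'
from m import *
go([.4475,-.2127,.125],31)
E
```

```text
tcp [ 0.4484 -0.2152  0.1337] yaw 29.89237119616208 shift(tool) [ 0.0005 -0.0026  0.0087] world [-0.0009  0.0025 -0.0087] turn [-0.0063 -0.07   -1.1076] in target-yaw frame [ 0.0005 -0.0026  0.0087] F [-0.4715 -0.3409  0.3981] gap 0.09208533691017734 t 6.875
```

drive_tool:
  increments:
    - [[0,-0.002,0.008,0,0,-1,100],[0,0,0,0,0,0,20],[0,0,0,0,0,0,5],[0,0,0,0,0,0,5],[0,0,0,0,0,0,5],[0,0,0,0,0,0,5]]
  newtons: 30

```text
t: 7.62
tcp_pos: [0.4492, -0.2145, 0.128]
tool_rot: [[0.86, 0.51, 0.005], [0.51, -0.86, -0.001], [0.004, 0.004, -1.0]]
wrist_force: [-0.2, -0.3, -0.0]
finger_gap: 0.0466
```

```bash
python3 - <<'E'
from m import *
go([.4475,-.2127,.125],31)
shot('wrist','w3',(180,200,380,340),3.5)
E
```

```text
tcp [ 0.4492 -0.2145  0.128 ] yaw 30.686890340871123 shift(tool) [-0.0006 -0.0024  0.003 ] world [-0.0017  0.0018 -0.003 ] turn [ 0.2214 -0.2296 -0.3136] in target-yaw frame [-0.0006 -0.0024  0.003 ] F [-0.2289 -0.2725 -0.0298] gap 0.046637203920264506 t 7.625
```

View pics/w3.png

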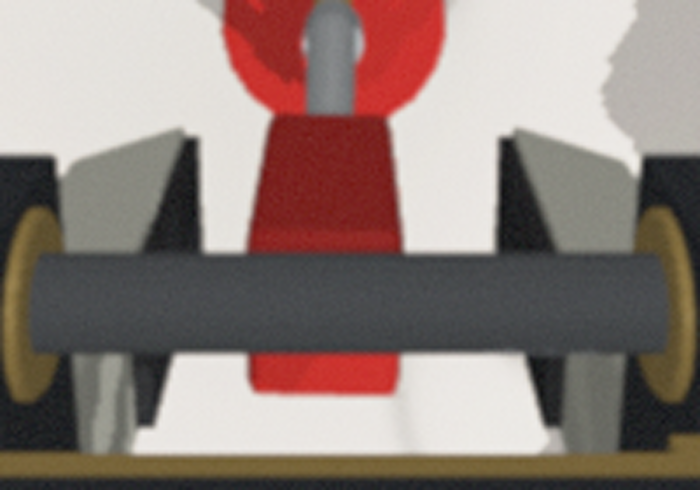

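drive_tool:
  increments:
    - [[0,-0.001,0.002,0,0,0,5],[0,0,0,0,0,0,5],[0,0,0,0,0,0,5],[0,0,0,0,0,0,5],[0,0,0,0,0,0,5],[0,0,0,0,0,0,5]]
  newtons: 30

```text
t: 8.43
tcp_pos: [0.4485, -0.2133, 0.1257]
tool_rot: [[0.86, 0.51, 0.005], [0.51, -0.86, -0.001], [0.004, 0.003, -1.0]]
wrist_force: [-0.0, -1.4, -0.3]
finger_gap: 0.0198
```

```bash
python3 - <<'E'
from m import *
go([.4475,-.2127,.125],31)
shot('wrist','w4',(180,200,380,340),3.5)
E
```

```text
tcp [ 0.4485 -0.2133  0.1257] yaw 30.692659980358975 shift(tool) [-0.0005 -0.001   0.0007] world [-0.001   0.0006 -0.0007] turn [ 0.1844 -0.212  -0.3077] in target-yaw frame [-0.0005 -0.001   0.0007] F [-0.0396 -1.3984 -0.2867] gap 0.01984186250592952 t 8.425
```

View pics/w4.png

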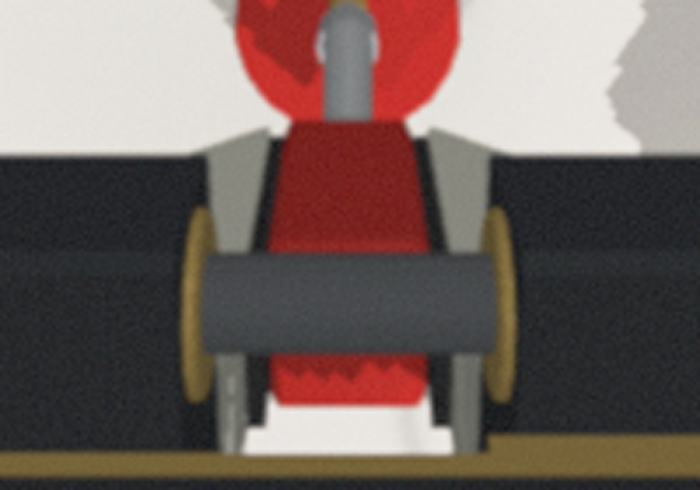

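drive_tool:
  increments:
    - [[0,0,-0.02,0,0,0,5],[0,0,-0.05,0,0,0,5],[0,0,-0.06,0,0,9,5],[0,0,-0.06,0,0,9,5],[0,0,-0.03,0,0,9,5],[0,0,0,0,0,9,5],[0,0,0,0,0,0,5]]

```text
t: 9.35
tcp_pos: [0.4443, -0.2127, 0.3488]
tool_rot: [[0.994, -0.11, -0.004], [-0.11, -0.994, 0.002], [-0.004, -0.002, -1.0]]
wrist_force: [-0.1, 0.0, -4.8]
finger_gap: 0.0199
```

```bash
python3 - <<'E'
from m import *
go([.568,.25,.3],-4.9)
E
```

```text
tcp [ 0.4443 -0.2127  0.3488] yaw -6.339332029302873 shift(tool) [ 0.072  -0.4734  0.0494] world [ 0.1237  0.4627 -0.0488] turn [-0.1115  0.2344 -1.4396] in target-yaw frame [ 0.0837 -0.4715  0.0488] F [-0.1005  0.0344 -4.7538] gap 0.019908307688277376 t 9.35
```

drive_tool:
  increments:
    - [[0.01,-0.058,0,0,0,-1.4,5],[0.01,-0.058,0.005,0,0,0,5],[0.01,-0.058,0.005,0,0,0,5],[0.01,-0.058,0.005,0,0,0,5],[0.01,-0.058,0.005,0,0,0,5],[0.01,-0.058,0.005,0,0,0,5],[0.01,-0.058,0.005,0,0,0,5],[0.005,-0.035,0.01,0,0,0,5],[0,0,0,0,0,0,5],[0,0,0,0,0,0,5]]

```text
t: 10.6
tcp_pos: [0.5517, 0.2307, 0.2958]
tool_rot: [[0.999, -0.05, -0.021], [-0.05, -0.999, -0.002], [-0.021, 0.003, -1.0]]
wrist_force: [0.9, -0.2, -5.2]
finger_gap: 0.0195
```

```bash
python3 - <<'E'
from m import *
go([.568,.25,.26],-4.9)
c=cam('wrist')
for n,e in {'red':(.628,.245,.2),'yellow':(.620,.1306,.2)}.items(): print(proj(c,e))
shot('wrist','w5')
E
```

```text
tcp [0.5517 0.2307 0.2958] yaw -2.8474408987522533 shift(tool) [ 0.0161 -0.0202  0.0354] world [ 0.0163  0.0193 -0.0358] turn [0.1965 1.1879 2.0543] in target-yaw frame [ 0.0146 -0.0206  0.0358] F [ 0.9195 -0.2379 -5.1629] gap 0.019456667757405 t 10.6
[255.8217 112.4862]
[403.1373 115.4749]
```

View pics/w5.png

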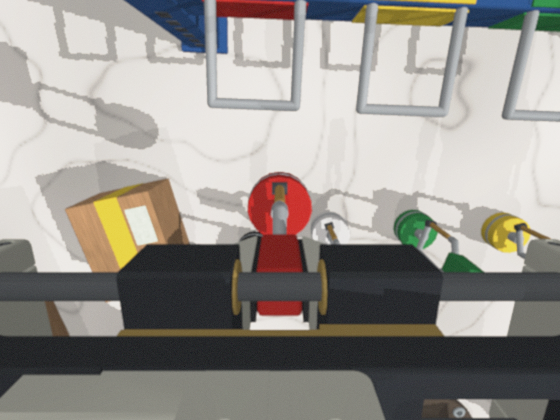

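```bash
python3 - <<'E'
from m import *
c=cam('wrist'); s=env.read_state(); R=s['tool_rot'];p=s['tcp_pos']
w=lambda q: proj(c,p+R@np.array(q))
print('base top c',w([0,0,.0957]),'base top front',w([.028,0,.0957]),'left',w([0,-.028,.0957]),w([0,.028,.0957]))
print('block top front', w([.012,0,-.0383]),'block bottom front',w([.012,0,.0057]))
for z in (.196,.2,.204):print([atz(c,q,z) for q in((208,103),(302,106),(358,109),(448,112))])
E
python3 - <<'E'
import cv2
im=cv2.imread('pics/w5.png'); cv2.imwrite('pics/w5z.png',cv2.resize(im[80:340,180:460],None,fx=2.8,fy=2.3,interpolation=cv2.INTER_CUBIC))
E
```

```text
base top c [279.5317 207.8374] base top front [279.519  175.1904] left [246.5154 207.8532] [312.5542 207.8216]
block top front [279.6697 269.042 ] block bottom front [279.5992 232.1511]
[array([0.6368, 0.2821, 0.196 ]), array([0.6308, 0.2088, 0.196 ]), array([0.6263, 0.1649, 0.196 ]), array([0.6204, 0.0939, 0.196 ])]
[array([0.6366, 0.2813, 0.2   ]), array([0.6308, 0.2091, 0.2   ]), array([0.6263, 0.1659, 0.2   ]), array([0.6206, 0.096 , 0.2   ])]
[array([0.6365, 0.2804, 0.204 ]), array([0.6307, 0.2094, 0.204 ]), array([0.6264, 0.1669, 0.204 ]), array([0.6207, 0.0981, 0.204 ])]
```

View pics/w5z.png

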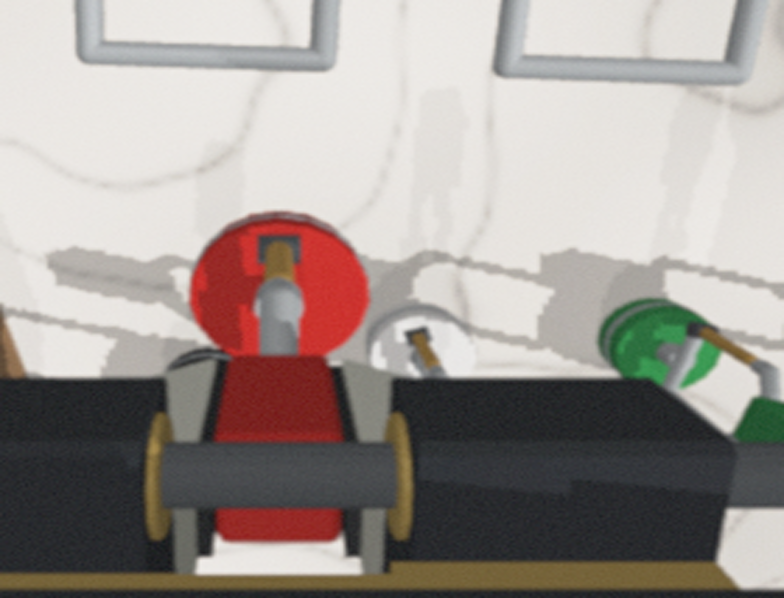

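drive_tool:
  increments:
    - [[0.017,-0.02,0.01,0.2,1.2,2,5],[0,0,0.02,0,0,0,5],[0,0,0.015,0,0,0,5],[0,0,0,0,0,0,5],[0,0,0,0,0,0,5]]

```text
t: 11.28
tcp_pos: [0.5711, 0.244, 0.2506]
tool_rot: [[0.996, -0.09, 0.003], [-0.09, -0.996, -0.002], [0.003, 0.001, -1.0]]
wrist_force: [0.8, 0.7, -4.3]
finger_gap: 0.0197
```

```bash
python3 - <<'E'
from m import *
go([.571,.25,.239],-4.9)
E
```

```text
tcp [0.5711 0.244  0.2506] yaw -5.137830285069446 shift(tool) [-0.0007 -0.0059  0.0116] world [-0.0001  0.006  -0.0116] turn [ 0.0751 -0.1535 -0.2379] in target-yaw frame [-0.0006 -0.0059  0.0116] F [ 0.7832  0.7164 -4.3056] gap 0.01974272614967998 t 11.275
```

drive_tool:
  increments:
    - [[0,-0.006,0.01,0,0,0,5],[0,0,0.001,0,0,0,5],[0,0,0,0,0,0,5]]

```text
t: 11.65
tcp_pos: [0.5722, 0.2507, 0.2401]
tool_rot: [[0.996, -0.09, 0.004], [-0.09, -0.996, -0.001], [0.004, 0.0, -1.0]]
wrist_force: [-0.5, -0.0, -4.0]
finger_gap: 0.0201
```

```bash
python3 - <<'E'
from m import *
go([.571,.25,.239],-4.9)
shot('wrist','w6',(180,80,460,340),2.3)
E
```

```text
tcp [0.5722 0.2507 0.2401] yaw -5.135014541314593 shift(tool) [-0.0011  0.0008  0.0011] world [-0.0012 -0.0007 -0.0011] turn [ 0.0117 -0.2518 -0.235 ] in target-yaw frame [-0.0011  0.0008  0.0011] F [-0.5044 -0.0283 -4.003 ] gap 0.020137942887751635 t 11.65
```

View pics/w6.png

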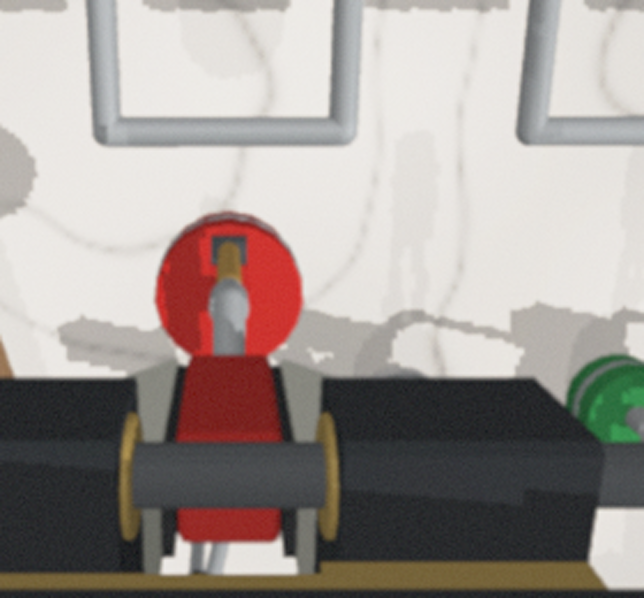

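drive_tool:
  increments:
    - [[0.015,0,0.001,0,0,0,5],[0.012,0,0,0,0,0,5],[0.01,0,0,0,0,0,5],[0.01,0,0,0,0,0,5]]

```text
t: 12.2
tcp_pos: [0.6219, 0.2463, 0.2394]
tool_rot: [[0.996, -0.089, 0.004], [-0.089, -0.996, -0.0], [0.004, 0.0, -1.0]]
wrist_force: [-1.9, 1.0, -4.9]
finger_gap: 0.0198
```

```bash
python3 - <<'E'
from m import *
go([.631,.245,.239],-4.9)
E
```

```text
tcp [0.6219 0.2463 0.2394] yaw -5.124842819788757 shift(tool) [0.0092 0.0005 0.0005] world [ 0.0091 -0.0013 -0.0004] turn [ 0.0015 -0.2244 -0.2248] in target-yaw frame [0.0092 0.0005 0.0004] F [-1.8672  0.9656 -4.9339] gap 0.01978302159349725 t 12.2
```

drive_tool:
  increments:
    - [[0.007,0,0,0,0,0,5],[0.003,0,0,0,0,0,5],[0,0,0,0,0,0,5]]

```text
t: 12.58
tcp_pos: [0.6324, 0.2452, 0.2384]
tool_rot: [[0.996, -0.09, 0.002], [-0.09, -0.996, -0.001], [0.002, 0.001, -1.0]]
wrist_force: [-1.4, -0.8, -7.3]
finger_gap: 0.0199
```

```bash
python3 - <<'E'
from m import *
go([.631,.245,.239],-4.9)
shot('wrist','w7',(180,80,460,340),2.3)
shot('side','s7',(130,135,330,345),2.8)
E
```

```text
tcp [0.6324 0.2452 0.2384] yaw -5.13695083228166 shift(tool) [-0.0014  0.0003 -0.0006] world [-0.0014 -0.0002  0.0006] turn [ 0.0426 -0.09   -0.237 ] in target-yaw frame [-0.0014  0.0003 -0.0006] F [-1.351  -0.7518 -7.2587] gap 0.0198836681653771 t 12.575
```

View pics/w7.png

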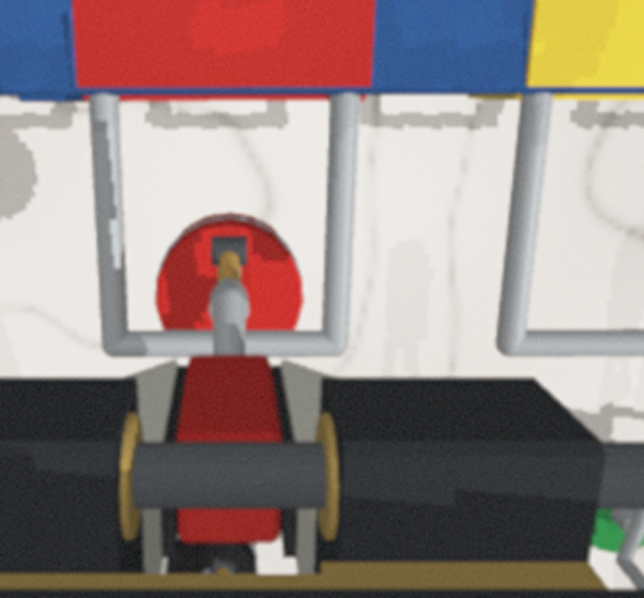

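View pics/s7.png

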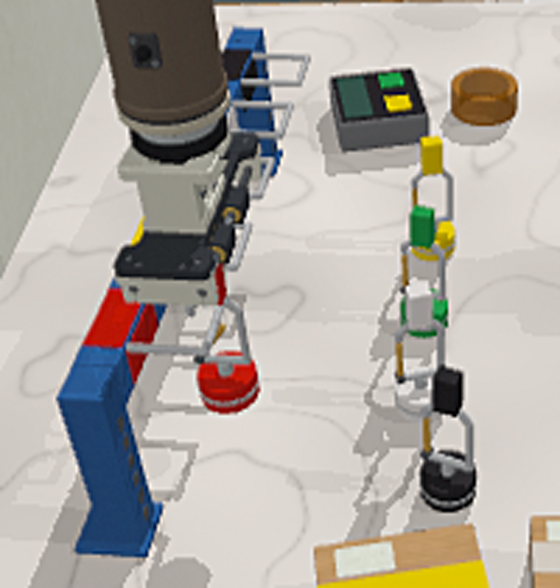

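```bash
python3 - <<'E'
from m import *
c=cam('wrist');s=env.read_state()
b=atz(c,(280,80+343/2.3),.2); print(b, s['tool_rot'].T@(b-s['tcp_pos']))
n=atz(c,(280,80+300/2.3),s['tcp_pos'][2]-.0437+.012); print(n, s['tool_rot'].T@(n-s['tcp_pos']))
E
```

```text
[0.634  0.2447 0.2   ] [0.0018 0.0003 0.0384]
[0.649  0.2434 0.2067] [0.0169 0.0002 0.0317]
```

drive_tool:
  increments:
    - [[0.001,0,0.008,0,0,0,5],[0,0,0.006,0,0,0,5],[0,0,0.003,0,0,0,5],[0,0,0.002,0,0,0,5]]

```text
t: 13.18
tcp_pos: [0.6338, 0.2449, 0.2188]
tool_rot: [[0.996, -0.089, 0.004], [-0.089, -0.996, -0.001], [0.004, 0.0, -1.0]]
wrist_force: [-0.3, 0.7, -5.0]
finger_gap: 0.0202
```

```bash
python3 - <<'E'
from m import *
go([.631,.245,.2155],-4.9)
shot('wrist','w8',(180,80,460,340),2.3)
E
```

```text
tcp [0.6338 0.2449 0.2188] yaw -5.129682398968313 shift(tool) [-0.0028  0.0002  0.0033] world [-0.0028  0.0001 -0.0033] turn [ 0.0284 -0.2225 -0.2297] in target-yaw frame [-0.0028  0.0002  0.0033] F [-0.3059  0.6818 -5.0456] gap 0.02017099404181017 t 13.175
```

View pics/w8.png

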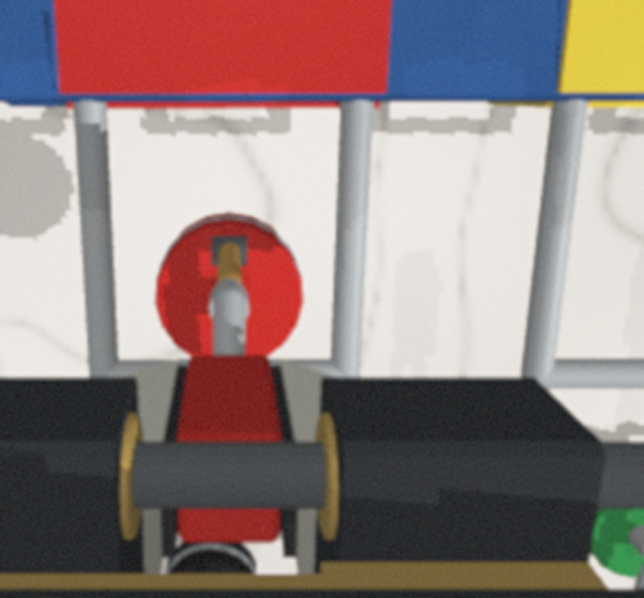

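drive_tool:
  increments:
    - [[-0.001,0,0.002,0,0,0,5],[0,0,0.0015,0,0,0,5],[0,0,0.0005,0,0,0,5]]

```text
t: 13.6
tcp_pos: [0.6329, 0.2451, 0.2155]
tool_rot: [[0.996, -0.09, 0.005], [-0.09, -0.996, -0.001], [0.005, 0.0, -1.0]]
wrist_force: [-2.1, -1.3, 0.3]
finger_gap: 0.0195
```

drive_tool:
  increments:
    - [[0,0,0,0,0,0,45],[0,0,0,0,0,0,45],[0,0,0,0,0,0,45],[0,0,0,0,0,0,45]]

```text
t: 14.1
tcp_pos: [0.6342, 0.2459, 0.2172]
tool_rot: [[0.996, -0.089, 0.008], [-0.09, -0.996, 0.001], [0.008, -0.002, -1.0]]
wrist_force: [0.4, -0.5, 0.4]
finger_gap: 0.0414
```

```bash
python3 - <<'E'
from m import *
go([.631,.245,.2155],-4.9)
shot('wrist','w9',(180,80,460,340),2.3)
shot('side','s9',(130,135,330,345),2.8)
E
```

```text
tcp [0.6342 0.2459 0.2172] yaw -5.135801829509415 shift(tool) [-0.0031  0.0012  0.0017] world [-0.0032 -0.0009 -0.0017] turn [-0.1176 -0.4696 -0.2353] in target-yaw frame [-0.0031  0.0012  0.0017] F [ 0.3701 -0.5124  0.4109] gap 0.04136616216491046 t 14.1
```

View pics/w9.png

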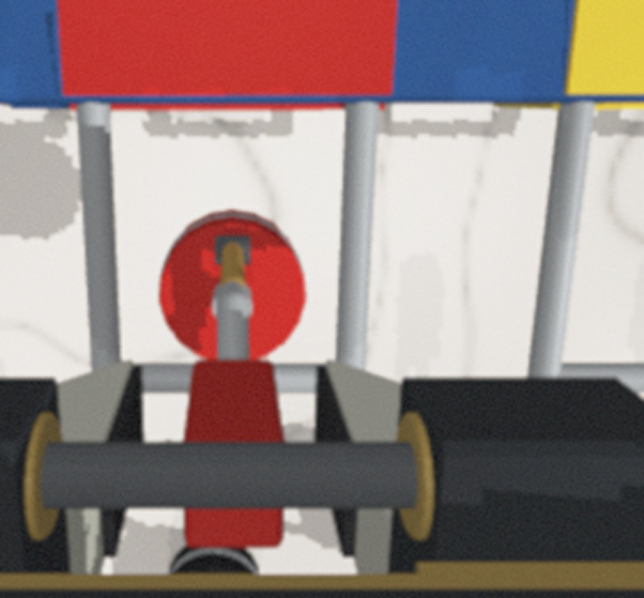

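View pics/s9.png

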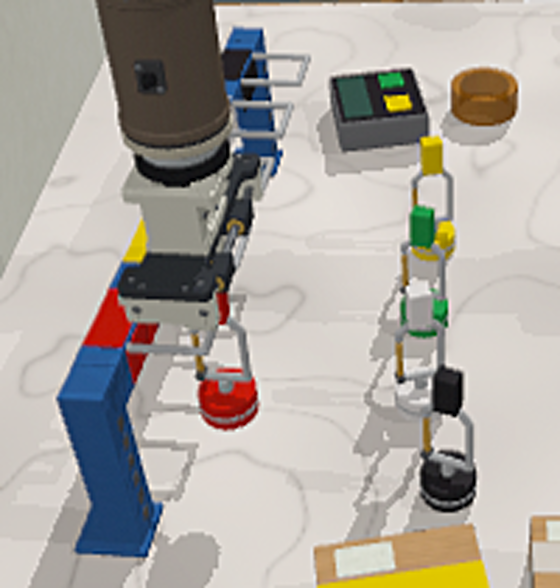

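drive_tool:
  increments:
    - [[0,0,-0.03,0,0,0,45],[0,0,-0.045,0,0,0,45],[-0.034,0.05,0,0,0,-5,100],[-0.034,0.05,0,0,0,0,100],[-0.034,0.05,0,0,0,0,100],[-0.034,0.05,0,0,0,0,100],[-0.034,0.05,0,0,0,0,100],[-0.034,0.05,0,0,0,0,100],[0,0,0,0,0,0,100],[0,0,0,0,0,0,100]]

```text
t: 15.45
tcp_pos: [0.4197, -0.0592, 0.292]
tool_rot: [[1.0, -0.002, 0.013], [-0.002, -1.0, 0.001], [0.013, -0.002, -1.0]]
wrist_force: [0.3, -0.1, 0.4]
finger_gap: 0.0918
```

```bash
python3 - <<'E'
from m import *
go([.395,-.097,.27],0)
shot('wrist','w10')
E
```

```text
tcp [ 0.4197 -0.0592  0.292 ] yaw -0.1057454675964277 shift(tool) [-0.025   0.0379  0.0216] world [-0.0247 -0.0378 -0.022 ] turn [-0.0866 -0.7256 -0.1052] in target-yaw frame [-0.0247  0.0378  0.022 ] F [ 0.2912 -0.0941  0.3751] gap 0.09177839185171267 t 15.45
```

View pics/w10.png

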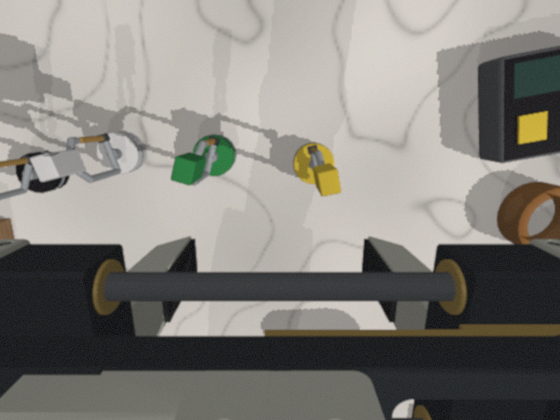

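```bash
python3 - <<'E'
import cv2
im=cv2.imread('pics/w10.png'); cv2.imwrite('pics/w10z.png',cv2.resize(im[135:205,280:360],None,fx=8,fy=8,interpolation=cv2.INTER_CUBIC))
E
```

```text
(no output)
```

View pics/w10z.png

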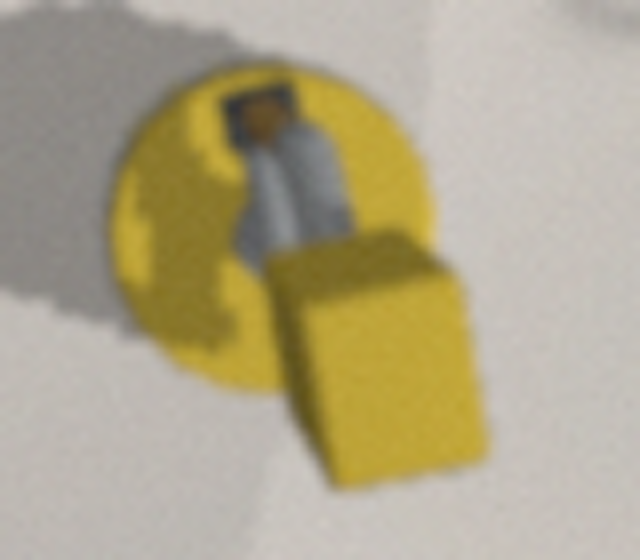

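Yellow block's top face: corners at about (303,305), (462,272), (490,455), (342,490) in the zoom; gate points up (+x).

```bash
python3 - <<'E'
from m import *
c=cam('wrist')
m,y=blk(c,[(303,305),(462,272),(490,455),(342,490)],(280,135),8)
go([m[0],m[1],.22],y)
E
```

```text
ctr [ 0.4363 -0.1063  0.164 ] yawx 12.360195053452639 yawy 12.708503508795587 len 0.022356964338305554 0.01820396514373861
tcp [ 0.4197 -0.0593  0.2918] yaw -0.08499424680277552 shift(tool) [0.0158 0.0471 0.072 ] world [ 0.0166 -0.047  -0.0718] turn [  0.0013  -0.7001 -12.4446] in target-yaw frame [0.0061 0.0495 0.0718] F [-1.3199 -1.0968  0.2868] gap 0.09175730369771926 t 15.5
```

drive_tool:
  increments:
    - [[0.016,0.047,0.02,0,-0.7,-6,100],[0,0,0.03,0,0,-6,100],[0,0,0.005,0,0,0,100],[0,0,0,0,0,0,100]]

```text
t: 16.0
tcp_pos: [0.4404, -0.1029, 0.2367]
tool_rot: [[0.976, 0.218, 0.002], [0.218, -0.976, 0.002], [0.003, -0.001, -1.0]]
wrist_force: [0.4, 0.6, 0.9]
finger_gap: 0.0917
```

```bash
python3 - <<'E'
from m import *
go([.4363,-.1063,.125],12.4)
E
```

```text
tcp [ 0.4404 -0.1029  0.2367] yaw 12.59181166213685 shift(tool) [-0.0051  0.0026  0.1117] world [-0.0041 -0.0034 -0.1117] turn [-0.069  -0.1618  0.1919] in target-yaw frame [-0.0047  0.0024  0.1117] F [0.4228 0.6478 0.9398] gap 0.09170023015016375 t 16.0
```

drive_tool:
  increments:
    - [[-0.005,0.003,0.04,0,0,0,100],[0,0,0.04,0,0,0,60],[0,0,0.01,0,0,0,60],[0,0,0,0,0,0,60]]

```text
t: 16.5
tcp_pos: [0.4413, -0.1047, 0.1498]
tool_rot: [[0.976, 0.217, 0.011], [0.217, -0.976, 0.001], [0.011, 0.002, -1.0]]
wrist_force: [-0.9, 0.0, 0.8]
finger_gap: 0.0664
```

```bash
python3 - <<'E'
from m import *
go([.4363,-.1063,.125],12.4)
shot('wrist','w11',(180,200,380,340),3.5)
E
```

```text
tcp [ 0.4413 -0.1047  0.1498] yaw 12.507272199050037 shift(tool) [-0.0055  0.0004  0.0248] world [-0.005  -0.0016 -0.0248] turn [ 0.0943 -0.6358  0.1067] in target-yaw frame [-0.0052  0.0005  0.0248] F [-0.8573  0.0494  0.8031] gap 0.06640453801613029 t 16.5
```

View pics/w11.png

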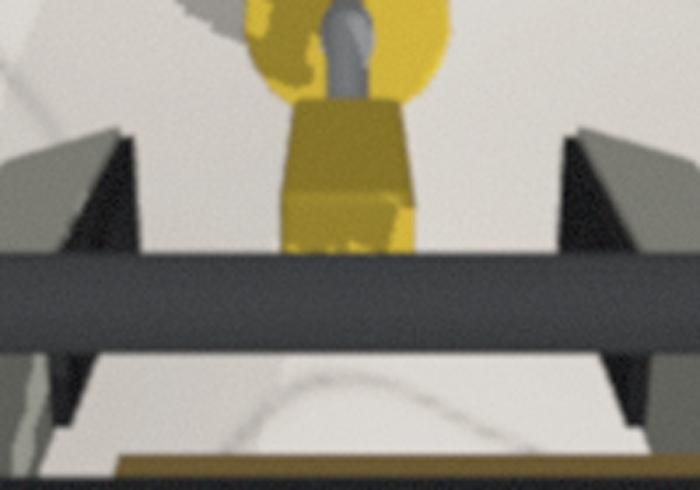

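drive_tool:
  increments:
    - [[-0.005,0,0.014,0,-0.6,0,40],[0,0,0.007,0,0,0,30],[0,0,0.002,0,0,0,5],[0,0,0,0,0,0,5],[0,0,0,0,0,0,5],[0,0,0,0,0,0,5],[0,0,0,0,0,0,5]]
  newtons: 30

```text
t: 17.42
tcp_pos: [0.4383, -0.1061, 0.1281]
tool_rot: [[0.976, 0.216, 0.005], [0.216, -0.976, -0.003], [0.004, 0.004, -1.0]]
wrist_force: [0.5, 0.1, -2.6]
finger_gap: 0.0197
```

```bash
python3 - <<'E'
from m import *
go([.4363,-.1063,.125],12.4)
shot('wrist','w12',(180,200,380,340),3.5)
E
```

```text
tcp [ 0.4383 -0.1061  0.1281] yaw 12.466240447713973 shift(tool) [-0.002  -0.0003  0.0031] world [-0.002  -0.0002 -0.0031] turn [ 0.2052 -0.2529  0.0658] in target-yaw frame [-0.002  -0.0002  0.0031] F [ 0.5293  0.1131 -2.621 ] gap 0.01967514028788155 t 17.425
```

View pics/w12.png

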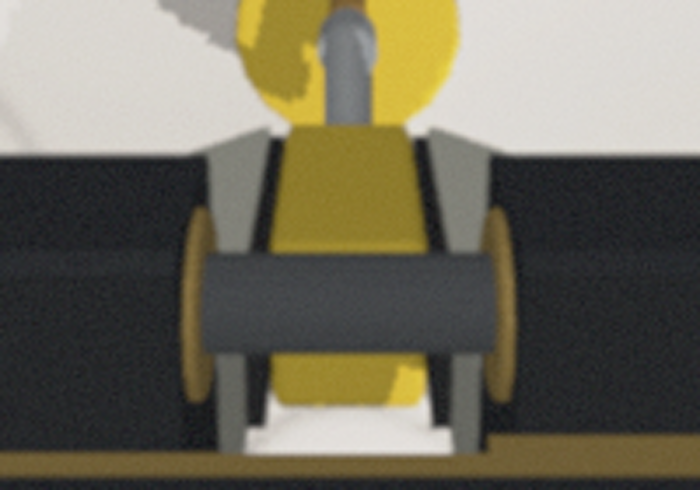

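drive_tool:
  increments:
    - [[0,0,-0.02,0,0,0,5],[0,0,-0.06,0,0,0,5],[0,0,-0.06,0,0,8.7,5],[0,0,-0.045,0,0,8.7,5],[0,0,0,0,0,0,5],[0.02,-0.05,0,0,0,0,5],[0.02,-0.05,0,0,0,0,5],[0.02,-0.05,0,0,0,0,5],[0.02,-0.05,0,0,0,0,5],[0,0,0,0,0,0,5]]

```text
t: 18.73
tcp_pos: [0.532, 0.0895, 0.3068]
tool_rot: [[0.996, -0.089, -0.013], [-0.089, -0.996, -0.003], [-0.013, 0.004, -1.0]]
wrist_force: [-0.9, -0.9, -4.5]
finger_gap: 0.02
```

```bash
python3 - <<'E'
from m import *
go([.5637,.136,.26],-4.9)
E
```

```text
tcp [0.532  0.0895 0.3068] yaw -5.107177488162142 shift(tool) [ 0.028  -0.0493  0.0463] world [ 0.0317  0.0465 -0.0468] turn [ 0.2459  0.7229 -0.2056] in target-yaw frame [ 0.0276 -0.049   0.0468] F [-0.8903 -0.8879 -4.4699] gap 0.02002496553862431 t 18.725
```

drive_tool:
  increments:
    - [[0.02,-0.045,0,0.2,0.7,0,5],[0.005,-0.004,0.02,0,0,0,5],[0,0,0.02,0,0,0,5],[0,0,0,0,0,0,5],[0,0,0,0,0,0,5]]

```text
t: 19.35
tcp_pos: [0.558, 0.1333, 0.257]
tool_rot: [[0.997, -0.082, -0.013], [-0.083, -0.997, -0.006], [-0.013, 0.007, -1.0]]
wrist_force: [1.3, -0.3, -3.3]
finger_gap: 0.0199
```

```bash
python3 - <<'E'
from m import *
go([.5637,.136,.240],-4.9)
c=cam('wrist'); print(proj(c,(.6235,.131,.2)))
shot('wrist','w13',(180,80,460,340),2.3)
E
```

```text
tcp [0.558  0.1333 0.257 ] yaw -4.7375988560307984 shift(tool) [ 0.0057 -0.0033  0.0169] world [ 0.0057  0.0027 -0.017 ] turn [0.4201 0.7243 0.165 ] in target-yaw frame [ 0.0055 -0.0032  0.017 ] F [ 1.2553 -0.2539 -3.335 ] gap 0.019941772926565838 t 19.35
[274.212  129.1671]
```

View pics/w13.png

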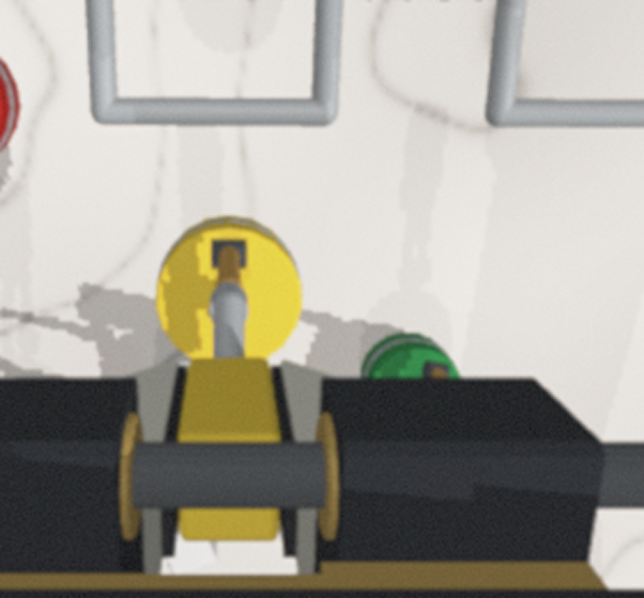

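drive_tool:
  increments:
    - [[0.004,-0.003,0.008,0.4,0.7,0,5],[0,0,0.006,0,0,0,5],[0,0,0.001,0,0,0,5],[0,0,0,0,0,0,5]]

```text
t: 19.9
tcp_pos: [0.5628, 0.1355, 0.2421]
tool_rot: [[0.997, -0.083, 0.002], [-0.083, -0.997, 0.0], [0.002, -0.001, -1.0]]
wrist_force: [-0.3, -0.8, -4.9]
finger_gap: 0.0199
```

```bash
python3 - <<'E'
from m import *
go([.6235,.131,.240],-4.9)
E
```

```text
tcp [0.5628 0.1355 0.2421] yaw -4.7728038534740875 shift(tool) [ 0.0608 -0.0006  0.0023] world [ 0.0607 -0.0045 -0.0021] turn [-0.0301 -0.1378  0.1272] in target-yaw frame [ 0.0608 -0.0007  0.0021] F [-0.2728 -0.7508 -4.92  ] gap 0.019855170940308767 t 19.9
```

drive_tool:
  increments:
    - [[0.015,0,0.002,0,0,0,5],[0.012,0,0,0,0,0,5],[0.012,0,0,0,0,0,5],[0.01,0,0,0,0,0,5],[0.005,0,0,0,0,0,5],[0,0,0,0,0,0,5]]

```text
t: 20.65
tcp_pos: [0.6204, 0.1306, 0.2394]
tool_rot: [[0.997, -0.084, 0.0], [-0.084, -0.997, 0.0], [0.0, -0.0, -1.0]]
wrist_force: [-1.8, -1.0, -6.1]
finger_gap: 0.0198
```

```bash
python3 - <<'E'
from m import *
go([.6235,.131,.240],-4.9)
E
```

```text
tcp [0.6204 0.1306 0.2394] yaw -4.7907867041470436 shift(tool) [ 0.0031 -0.0006 -0.0006] world [0.0031 0.0004 0.0006] turn [-0.0131 -0.0205  0.1092] in target-yaw frame [ 0.003  -0.0007 -0.0006] F [-1.8169 -1.0202 -6.1003] gap 0.019816969825722328 t 20.65
```

drive_tool:
  increments:
    - [[0.004,0,0.004,0,0,0,5],[0,0,0.006,0,0,0,5],[0,0,0.004,0,0,0,5],[0,0,0.002,0,0,0,5],[0,0,0.001,0,0,0,5]]

```text
t: 21.28
tcp_pos: [0.6248, 0.1303, 0.2217]
tool_rot: [[0.997, -0.083, 0.002], [-0.083, -0.997, 0.0], [0.002, -0.0, -1.0]]
wrist_force: [-0.0, -0.9, -4.2]
finger_gap: 0.0203
```

```bash
python3 - <<'E'
from m import *
go([.6235,.131,.218],-4.9)
E
```

```text
tcp [0.6248 0.1303 0.2217] yaw -4.773164624385068 shift(tool) [-0.0013 -0.0006  0.0037] world [-0.0013  0.0007 -0.0037] turn [-0.0201 -0.1118  0.1269] in target-yaw frame [-0.0013 -0.0006  0.0037] F [-0.0292 -0.8708 -4.1807] gap 0.020325278126678708 t 21.275
```

drive_tool:
  increments:
    - [[-0.001,0,0.002,0,0,0,5],[0,0,0.0015,0,0,0,5],[0,0,0.001,0,0,0,5],[0,0,0,0,0,0,5]]

```text
t: 21.78
tcp_pos: [0.6238, 0.1306, 0.2184]
tool_rot: [[0.997, -0.083, 0.003], [-0.083, -0.997, 0.0], [0.003, -0.001, -1.0]]
wrist_force: [-1.9, -0.2, -1.4]
finger_gap: 0.0199
```

drive_tool:
  increments:
    - [[0,0,0.001,0,0,0,5],[0,0,0,0,0,0,45],[0,0,0,0,0,0,45],[0,0,0,0,0,0,45],[0,0,0,0,0,0,45]]

```text
t: 22.4
tcp_pos: [0.6252, 0.131, 0.2184]
tool_rot: [[0.997, -0.083, 0.007], [-0.083, -0.997, 0.001], [0.006, -0.002, -1.0]]
wrist_force: [-0.1, -0.0, 0.1]
finger_gap: 0.041
```

```bash
python3 - <<'E'
from m import *
go([.6235,.131,.218],-4.9)
shot('wrist','w14',(180,80,460,340),2.3)
shot('side','s14',(130,135,330,345),2.8)
E
```

```text
tcp [0.6252 0.131  0.2184] yaw -4.776034177767898 shift(tool) [-0.0017  0.0001  0.0004] world [-0.0017  0.     -0.0004] turn [-0.1145 -0.3712  0.1243] in target-yaw frame [-0.0017  0.0001  0.0004] F [-0.1263 -0.0451  0.0674] gap 0.040991381088363615 t 22.4
```

View pics/w14.png

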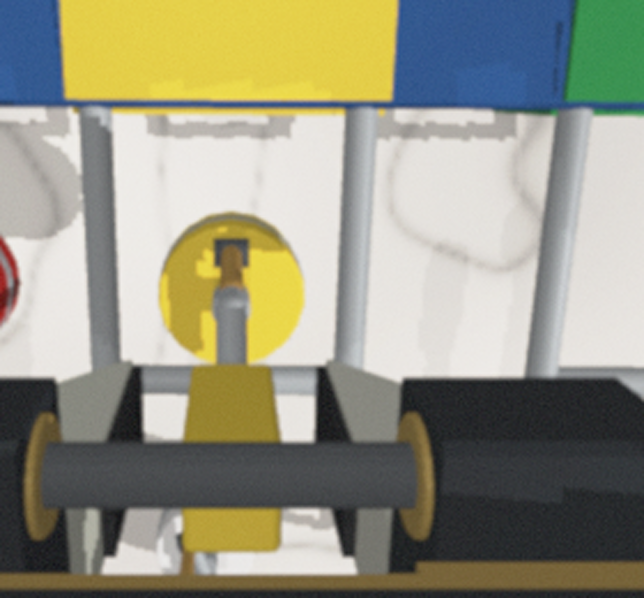

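View pics/s14.png

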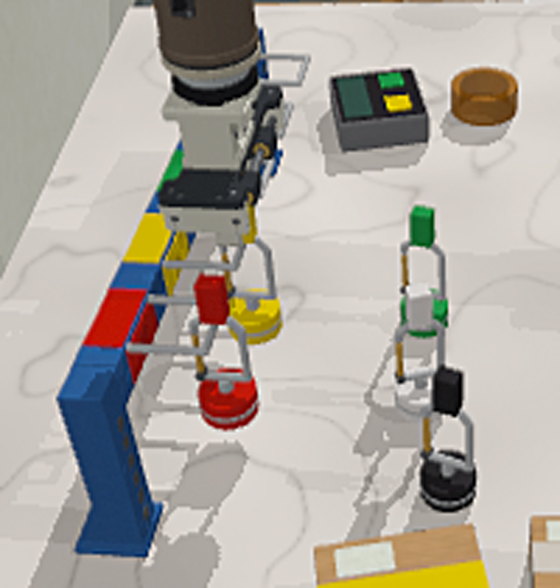

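drive_tool:
  increments:
    - [[0,0,-0.03,0,0,0,45],[0,0,-0.045,0,0,0,45],[-0.052,0.023,0,0,0,-5,100],[-0.052,0.023,0,0,0,0,100],[-0.052,0.023,0,0,0,0,100],[-0.052,0.023,0.01,0,0,0,100],[0,0,0.01,0,0,0,100],[0,0,0,0,0,0,100]]

```text
t: 23.5
tcp_pos: [0.4108, 0.0404, 0.2735]
tool_rot: [[1.0, 0.006, 0.01], [0.006, -1.0, 0.001], [0.01, -0.001, -1.0]]
wrist_force: [-0.0, 0.5, -0.4]
finger_gap: 0.0909
```

```bash
python3 - <<'E'
from m import *
go([.405,.03,.27],0)
im=shot('wrist','w15')
cv2.imwrite('pics/w15z.png',cv2.resize(im[110:210,230:330],None,fx=6,fy=6,interpolation=cv2.INTER_CUBIC))
E
```

```text
tcp [0.4108 0.0404 0.2735] yaw 0.3281072140292081 shift(tool) [-0.0059  0.0103  0.0034] world [-0.0058 -0.0104 -0.0035] turn [-0.0807 -0.591   0.3285] in target-yaw frame [-0.0058  0.0104  0.0035] F [-0.0009  0.4655 -0.3578] gap 0.09090159946070657 t 23.5
```

View pics/w15.png

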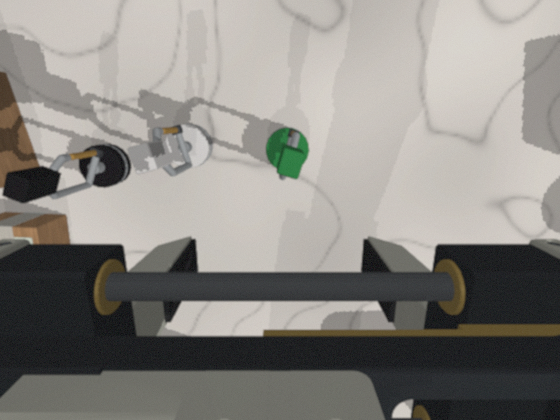

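View pics/w15z.png

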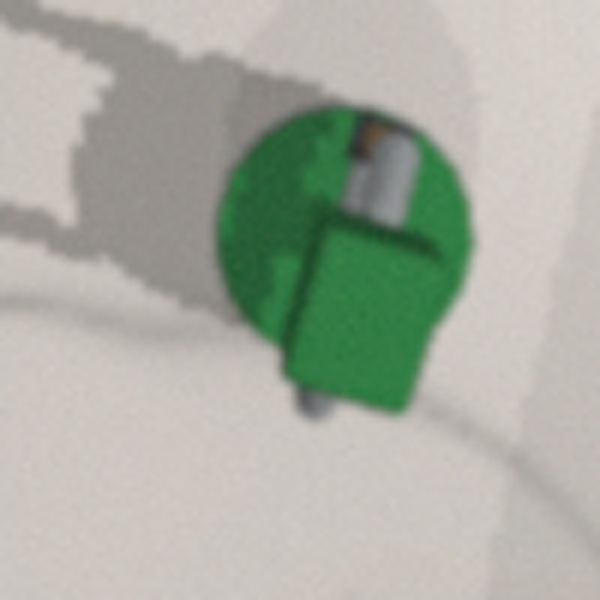

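Green block top face at zoom (328,228),(445,265),(408,412),(285,375); gate towards +x, hook turned slightly clockwise.

```bash
python3 - <<'E'
from m import *
c=cam('wrist')
m,y=blk(c,[(328,228),(445,265),(408,412),(285,375)],(230,110),6)
go([m[0],m[1],.22],y)
E
```

```text
ctr [0.4478 0.0308 0.164 ] yawx -14.380224234317593 yawy -16.75950350270712 len 0.021813950839445855 0.018083672154565952
tcp [0.411  0.0405 0.2738] yaw 0.3467297257885867 shift(tool) [0.0362 0.0099 0.0541] world [ 0.0368 -0.0096 -0.0538] turn [-0.1559 -0.5742 14.7272] in target-yaw frame [0.038  0.0002 0.0538] F [-0.386   0.2335  0.6742] gap 0.09120824666393006 t 23.55
```

drive_tool:
  increments:
    - [[0.034,0.01,0.02,0,-0.6,7.7,100],[0,0,0.02,0,0,7.7,100],[0,0,0.005,0,0,0,100],[0,0,0,0,0,0,60],[0,0,0,0,0,0,60]]

```text
t: 24.18
tcp_pos: [0.4517, 0.0337, 0.2303]
tool_rot: [[0.966, -0.257, 0.004], [-0.257, -0.966, 0.005], [0.003, -0.005, -1.0]]
wrist_force: [-0.7, -0.3, -0.1]
finger_gap: 0.0759
```

```bash
python3 - <<'E'
from m import *
go([.4485,.0308,.126],-15.5)
E
```

```text
tcp [0.4517 0.0337 0.2303] yaw -14.921323640903378 shift(tool) [-0.0027  0.0042  0.1043] world [-0.0032 -0.0029 -0.1043] turn [-0.3133 -0.146   0.5791] in target-yaw frame [-0.0024  0.0036  0.1043] F [-0.6781 -0.2577 -0.1133] gap 0.07594123553420033 t 24.175
```

drive_tool:
  increments:
    - [[-0.003,0.004,0.04,-0.3,0,0.5,60],[0,0,0.035,0,0,0,50],[0,0,0.01,0,0,0,50],[0,0,0,0,0,0,50]]

```text
t: 24.68
tcp_pos: [0.4512, 0.0315, 0.1473]
tool_rot: [[0.965, -0.261, 0.01], [-0.261, -0.965, 0.0], [0.01, -0.003, -1.0]]
wrist_force: [-0.1, 0.1, -0.3]
finger_gap: 0.046
```

```bash
python3 - <<'E'
from m import *
go([.4485,.0308,.126],-15.5)
shot('wrist','w16',(180,200,380,340),3.5)
E
```

```text
tcp [0.4512 0.0315 0.1473] yaw -15.151940469677161 shift(tool) [-0.0026  0.0014  0.0212] world [-0.0027 -0.0007 -0.0213] turn [-0.1606 -0.5553  0.3488] in target-yaw frame [-0.0024  0.0014  0.0213] F [-0.139   0.0903 -0.2544] gap 0.046020183161264265 t 24.675
```

View pics/w16.png

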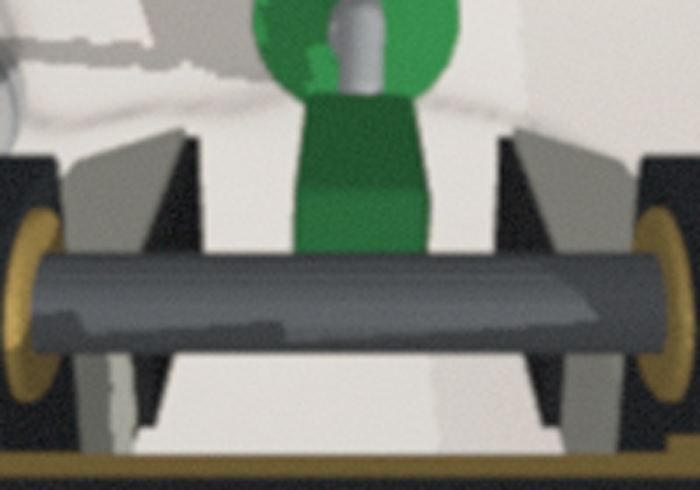

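drive_tool:
  increments:
    - [[-0.003,0.002,0.012,0,-0.5,0,40],[0,0,0.006,0,0,0,30],[0,0,0.002,0,0,0,5],[0,0,0,0,0,0,5],[0,0,0,0,0,0,5],[0,0,0,0,0,0,5]]
  newtons: 30

```text
t: 25.48
tcp_pos: [0.4495, 0.0303, 0.1285]
tool_rot: [[0.965, -0.261, 0.006], [-0.261, -0.965, 0.003], [0.005, -0.004, -1.0]]
wrist_force: [0.6, -0.4, -2.0]
finger_gap: 0.0199
```

```bash
python3 - <<'E'
from m import *
go([.4485,.0308,.126],-15.5)
shot('wrist','w17',(180,200,380,340),3.5)
E
```

```text
tcp [0.4495 0.0303 0.1285] yaw -15.15316178742915 shift(tool) [-0.0011 -0.0002  0.0025] world [-0.001   0.0005 -0.0025] turn [-0.2277 -0.2684  0.3474] in target-yaw frame [-0.0011 -0.0003  0.0025] F [ 0.5812 -0.3892 -2.0421] gap 0.019902835488105907 t 25.475
```

View pics/w17.png

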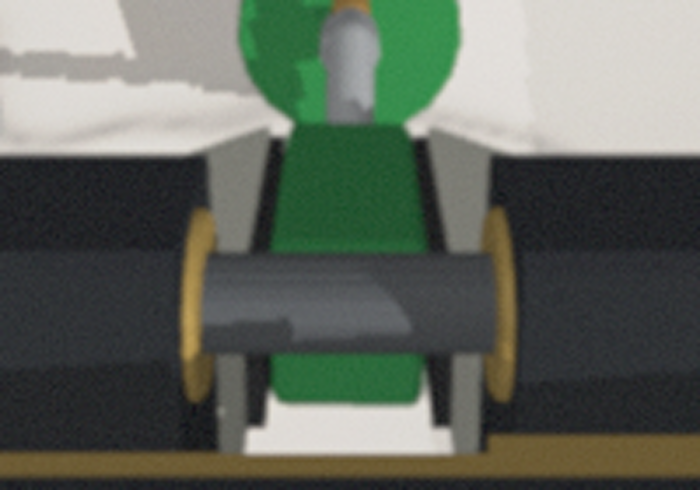

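drive_tool:
  increments:
    - [[0,0,-0.02,0,0,0,5],[0,0,-0.05,0,0,0,5],[0,0,-0.05,0,0,-10,5],[0,0,0,0,0,0,5],[0.045,0,0,0,0,0,5],[0.04,0,0,0,0,0,5],[0,0,0,0,0,0,5],[0,0,0,0,0,0,5]]

```text
t: 26.52
tcp_pos: [0.5302, 0.0224, 0.2455]
tool_rot: [[0.996, -0.09, -0.007], [-0.09, -0.996, 0.001], [-0.007, -0.001, -1.0]]
wrist_force: [-0.9, 0.7, -4.1]
finger_gap: 0.0194
```

```bash
python3 - <<'E'
from m import *
go([.554,.021,.2405],-4.9)
c=cam('wrist'); print((proj(c,(.614,.016,.2))-[180,80])*2.3)
shot('wrist','w18',(180,80,460,340),2.3)
E
```

```text
tcp [0.5302 0.0224 0.2455] yaw -5.191387595382536 shift(tool) [ 0.0238 -0.0008  0.0049] world [ 0.0238 -0.0014 -0.005 ] turn [-0.0521  0.3832 -0.2916] in target-yaw frame [ 0.0238 -0.0007  0.005 ] F [-0.942   0.6951 -4.1134] gap 0.01937309679635244 t 26.525
[224.4709  45.1957]
```

View pics/w18.png

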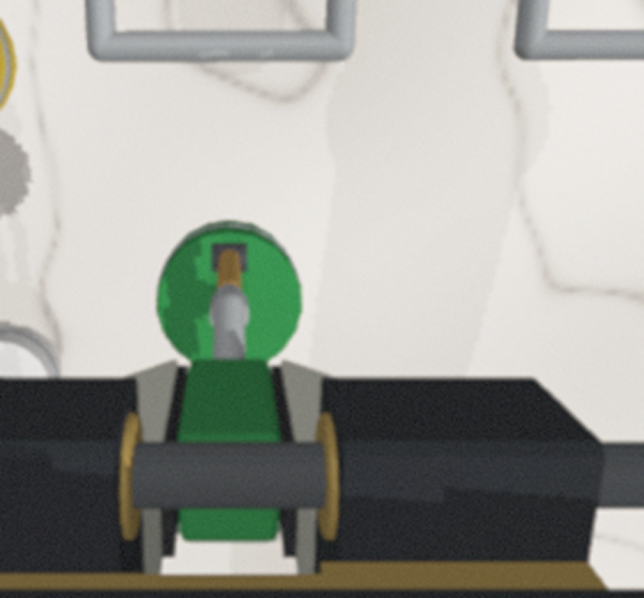

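drive_tool:
  increments:
    - [[0.02,-0.001,0.003,0,0.4,0,5],[0,0,0.002,0,0,0,5],[0,0,0,0,0,0,5]]

```text
t: 26.95
tcp_pos: [0.5498, 0.0215, 0.2396]
tool_rot: [[0.996, -0.091, -0.0], [-0.091, -0.996, 0.0], [-0.0, -0.0, -1.0]]
wrist_force: [0.1, 0.0, -4.4]
finger_gap: 0.0201
```

```bash
python3 - <<'E'
from m import *
go([.614,.016,.2405],-4.9)
E
```

```text
tcp [0.5498 0.0215 0.2396] yaw -5.208730673665603 shift(tool) [ 0.0644 -0.0004 -0.0009] world [ 0.0642 -0.0055  0.0009] turn [-0.0097  0.0084 -0.3087] in target-yaw frame [ 0.0644 -0.     -0.0009] F [ 0.0638  0.0367 -4.4386] gap 0.0201370237426541 t 26.95
```

drive_tool:
  increments:
    - [[0.016,0,0,0,0,0,5],[0.012,0,0,0,0,0,5],[0.012,0,0,0,0,0,5],[0.011,0,0,0,0,0,5],[0.008,0,0,0,0,0,5],[0,0,0,0,0,0,5]]

```text
t: 27.7
tcp_pos: [0.6121, 0.0155, 0.2389]
tool_rot: [[0.996, -0.091, -0.002], [-0.091, -0.996, -0.0], [-0.002, 0.0, -1.0]]
wrist_force: [-1.0, -1.0, -5.1]
finger_gap: 0.0195
```

```bash
python3 - <<'E'
from m import *
go([.614,.016,.2405],-4.9)
E
```

```text
tcp [0.6121 0.0155 0.2389] yaw -5.228799574979449 shift(tool) [ 0.0018 -0.0007 -0.0016] world [0.0019 0.0005 0.0016] turn [ 0.0194  0.1306 -0.3288] in target-yaw frame [ 0.0018 -0.0007 -0.0016] F [-0.9877 -1.0153 -5.0517] gap 0.019502463559834156 t 27.7
```

drive_tool:
  increments:
    - [[0.003,0,0.004,0,0,0,5],[0,0,0.006,0,0,0,5],[0,0,0.004,0,0,0,5],[0,0,0.002,0,0,0,5],[0,0,0.001,0,0,0,5],[0,0,0.001,0,0,0,5]]

```text
t: 28.45
tcp_pos: [0.6154, 0.0154, 0.2202]
tool_rot: [[0.996, -0.091, -0.001], [-0.091, -0.996, -0.0], [-0.001, 0.0, -1.0]]
wrist_force: [-0.1, 0.1, -4.2]
finger_gap: 0.0196
```

drive_tool:
  increments:
    - [[-0.001,0,0.001,0,0,0,5],[0,0,0.001,0,0,0,5],[0,0,0.001,0,0,0,5],[0,0,0,0,0,0,5]]

```text
t: 28.95
tcp_pos: [0.6145, 0.0155, 0.2183]
tool_rot: [[0.996, -0.091, 0.001], [-0.091, -0.996, -0.0], [0.001, 0.0, -1.0]]
wrist_force: [-1.6, -0.4, -1.1]
finger_gap: 0.0201
```

drive_tool:
  increments:
    - [[0,0,0.001,0,0,0,5],[0,0,0,0,0,0,45],[0,0,0,0,0,0,45],[0,0,0,0,0,0,45],[0,0,0,0,0,0,45]]

```text
t: 29.58
tcp_pos: [0.6156, 0.0157, 0.2181]
tool_rot: [[0.996, -0.091, 0.003], [-0.091, -0.996, 0.0], [0.003, -0.001, -1.0]]
wrist_force: [0.5, -0.6, -0.8]
finger_gap: 0.0413
```

```bash
python3 - <<'E'
from m import *
go([.614,.016,.218],-4.9)
shot('wrist','w19',(180,80,460,340),2.3)
shot('side','s19',(130,135,330,345),2.8)
E
```

```text
tcp [0.6156 0.0157 0.2181] yaw -5.221997916689008 shift(tool) [-0.0017 -0.0001  0.0001] world [-0.0016  0.0003 -0.0001] turn [-0.0318 -0.1967 -0.3219] in target-yaw frame [-0.0017 -0.0001  0.0001] F [ 0.5164 -0.6182 -0.8288] gap 0.041314674078492 t 29.575
```

View pics/w19.png

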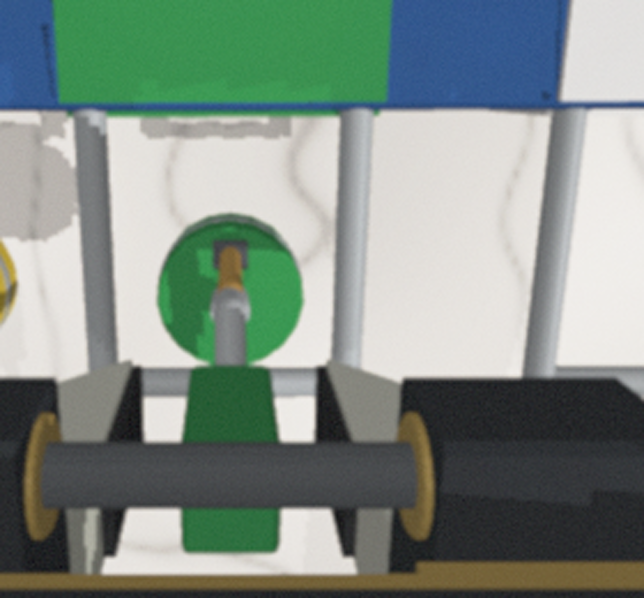

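View pics/s19.png

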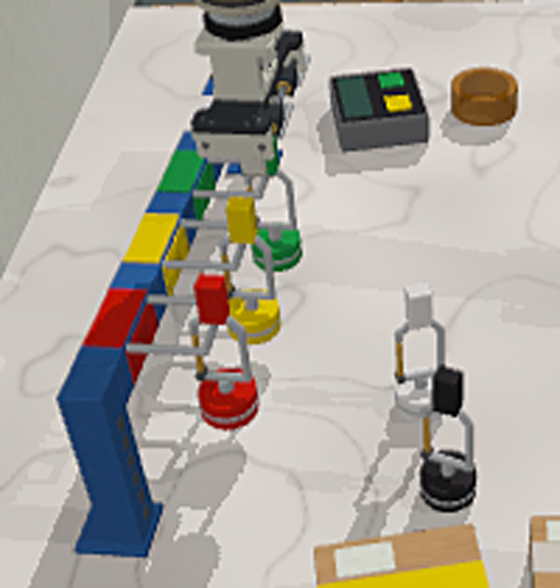

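drive_tool:
  increments:
    - [[0,0,-0.03,0,0,0,45],[0,0,-0.045,0,0,0,45],[-0.05,-0.034,0,0,0,-5,100],[-0.05,-0.034,0,0,0,0,100],[-0.05,-0.034,0,0,0,0,100],[-0.05,-0.034,0.01,0,0,0,100],[0,0,0.01,0,0,0,100],[0,0,0,0,0,0,100]]

```text
t: 30.68
tcp_pos: [0.4149, 0.1602, 0.2747]
tool_rot: [[1.0, -0.001, 0.007], [-0.001, -1.0, 0.001], [0.007, -0.001, -1.0]]
wrist_force: [0.6, -1.4, -0.2]
finger_gap: 0.091
```

```bash
python3 - <<'E'
from m import *
go([.405,.157,.27],0)
im=shot('wrist','w20')
cv2.imwrite('pics/w20z.png',cv2.resize(im[110:210,230:330],None,fx=6,fy=6,interpolation=cv2.INTER_CUBIC))
E
```

```text
tcp [0.4149 0.1602 0.2747] yaw -0.07595086279113396 shift(tool) [-0.0099  0.0032  0.0047] world [-0.0099 -0.0032 -0.0047] turn [-0.0704 -0.4162 -0.0757] in target-yaw frame [-0.0099  0.0032  0.0047] F [ 0.6398 -1.4289 -0.2252] gap 0.09101429521641219 t 30.675
```

View pics/w20.png

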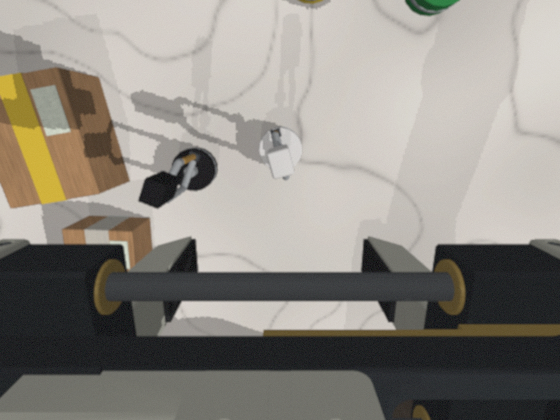

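View pics/w20z.png

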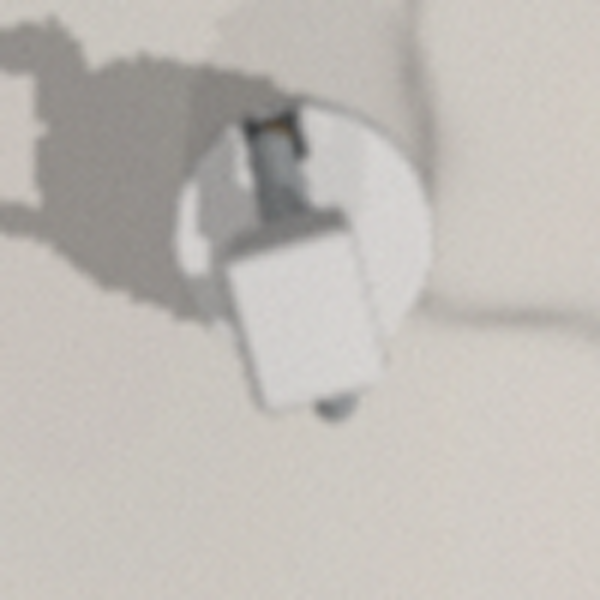

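White block top at zoom (230,265),(350,230),(380,382),(268,410); gate towards +x.

```bash
python3 - <<'E'
from m import *
c=cam('wrist')
m,y=blk(c,[(230,265),(350,230),(380,382),(268,410)],(230,110),6)
go([m[0],m[1],.22],y)
E
```

```text
ctr [0.451  0.1593 0.164 ] yawx 12.880845847747086 yawy 15.074733132045324 len 0.021994508600568313 0.01733331872590739
tcp [0.415  0.1606 0.2751] yaw -0.07931610902784449 shift(tool) [0.0356 0.0014 0.0554] world [ 0.036  -0.0013 -0.0551] turn [ -0.0603  -0.4373 -12.9597] in target-yaw frame [0.0348 0.0093 0.0551] F [-0.1353  0.6165  0.3215] gap 0.09143123440053479 t 30.725
```

drive_tool:
  increments:
    - [[0.032,0.001,0.02,0,-0.4,-6.9,80],[0,0,0.02,0,0,-6.9,60],[0,0,0.005,0,0,0,60],[0,0,0,0,0,0,60],[0,0,0,0,0,0,60]]

```text
t: 31.35
tcp_pos: [0.4532, 0.1572, 0.2312]
tool_rot: [[0.973, 0.231, 0.003], [0.231, -0.973, 0.003], [0.004, -0.002, -1.0]]
wrist_force: [-0.5, 0.1, 0.6]
finger_gap: 0.0553
```

```bash
python3 - <<'E'
from m import *
go([.452,.1593,.126],14)
E
```

```text
tcp [0.4532 0.1572 0.2312] yaw 13.382535299860383 shift(tool) [-0.0011 -0.0021  0.1052] world [-0.0012  0.0021 -0.1052] turn [-0.1149 -0.2205 -0.6172] in target-yaw frame [-0.0007 -0.0024  0.1052] F [-0.5091  0.1033  0.6199] gap 0.055267821381824865 t 31.35
```

drive_tool:
  increments:
    - [[-0.002,-0.002,0.04,0,0,-0.6,60],[0,0,0.035,0,0,0,50],[0,0,0.01,0,0,0,50],[0,0,0,0,0,0,50]]

```text
t: 31.85
tcp_pos: [0.454, 0.16, 0.1484]
tool_rot: [[0.971, 0.237, 0.011], [0.237, -0.971, 0.005], [0.011, -0.002, -1.0]]
wrist_force: [0.4, -0.5, 0.6]
finger_gap: 0.046
```

```bash
python3 - <<'E'
from m import *
go([.452,.1593,.126],14)
shot('wrist','w21',(180,200,380,340),3.5)
E
```

```text
tcp [0.454  0.16   0.1484] yaw 13.731222414720902 shift(tool) [-0.0024  0.0002  0.0223] world [-0.002  -0.0007 -0.0224] turn [-0.1217 -0.6546 -0.2681] in target-yaw frame [-0.0021  0.0002  0.0224] F [ 0.3907 -0.4868  0.5898] gap 0.04595564443668315 t 31.85
```

View pics/w21.png

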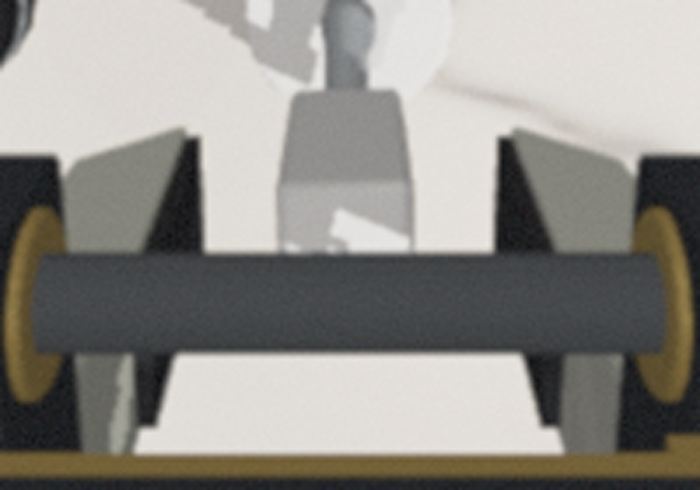

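drive_tool:
  increments:
    - [[-0.002,-0.001,0.013,0,-0.6,0,40],[0,0,0.006,0,0,0,30],[0,0,0.002,0,0,0,5],[0,0,0,0,0,0,5],[0,0,0,0,0,0,5],[0,0,0,0,0,0,5]]
  newtons: 30

```text
t: 32.65
tcp_pos: [0.4534, 0.1612, 0.1284]
tool_rot: [[0.972, 0.237, 0.004], [0.237, -0.972, 0.003], [0.004, -0.002, -1.0]]
wrist_force: [-0.4, -0.5, -3.4]
finger_gap: 0.0197
```

```bash
python3 - <<'E'
from m import *
go([.544,-.093,.2405],-4.9)
shot('wrist','w22',(180,200,380,340),3.5)
E
```

```text
tcp [0.4534 0.1612 0.1284] yaw 13.691373930814327 shift(tool) [ 0.0283  0.2681 -0.1126] world [ 0.0906 -0.2542  0.1121] turn [-0.1785 -0.2265 18.5916] in target-yaw frame [ 0.112   0.2455 -0.1121] F [-0.3936 -0.5325 -3.4147] gap 0.019687081379567355 t 32.65
```

View pics/w22.png

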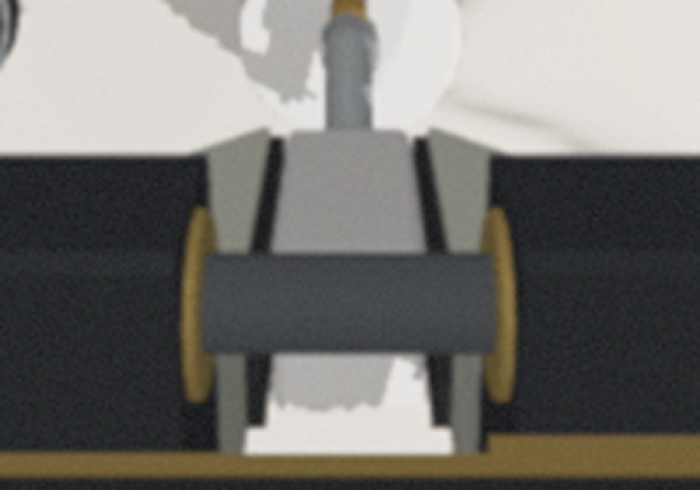

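drive_tool:
  increments:
    - [[0,0,-0.02,0,0,0,5],[0,0,-0.05,0,0,0,5],[0,0,-0.05,0,0,9.3,5],[0,0,0,0,0,9.3,5],[0,0.05,0,0,0,0,5],[0,0.05,0,0,0,0,5],[0,0.05,0,0,0,0,5],[0,0.05,0,0,0,0,5],[0.01,0.03,0,0,0,0,5],[0,0,0,0,0,0,5]]

```text
t: 33.95
tcp_pos: [0.4376, -0.0756, 0.2503]
tool_rot: [[0.995, -0.095, -0.0], [-0.095, -0.995, 0.003], [-0.0, -0.003, -1.0]]
wrist_force: [-0.1, 0.5, -4.1]
finger_gap: 0.0199
```

```bash
python3 - <<'E'
from m import *
go([.544,-.093,.2405],-4.9)
E
```

```text
tcp [ 0.4376 -0.0756  0.2503] yaw -5.459615002705982 shift(tool) [0.1076 0.0072 0.0097] world [ 0.1064 -0.0174 -0.0098] turn [-0.1977  0.0192 -0.5596] in target-yaw frame [0.1075 0.0082 0.0098] F [-0.1402  0.5078 -4.1169] gap 0.019865183613356156 t 33.95
```

drive_tool:
  increments:
    - [[0.045,0.007,0,0,0,-0.5,5],[0.04,0,0.003,0,0,0,5],[0.012,0,0.002,0,0,0,5],[0,0,0,0,0,0,5],[0,0,0,0,0,0,5]]

```text
t: 34.58
tcp_pos: [0.5327, -0.088, 0.2437]
tool_rot: [[0.997, -0.083, -0.005], [-0.083, -0.997, 0.005], [-0.005, -0.005, -1.0]]
wrist_force: [-0.0, 0.0, -3.3]
finger_gap: 0.0201
```

```bash
python3 - <<'E'
from m import *
go([.544,-.093,.2405],-4.9)
c=cam('wrist'); print((proj(c,(.604,-.098,.2))-[180,80])*2.3)
shot('wrist','w23',(180,80,460,340),2.3)
E
```

```text
tcp [ 0.5327 -0.088   0.2437] yaw -4.776881130355003 shift(tool) [0.0117 0.0041 0.0031] world [ 0.0113 -0.005  -0.0032] turn [-0.2857  0.3086  0.1223] in target-yaw frame [0.0117 0.004  0.0032] F [-0.0046  0.0315 -3.2713] gap 0.02010742696341645 t 34.575
[244.6651  92.1523]
```

View pics/w23.png

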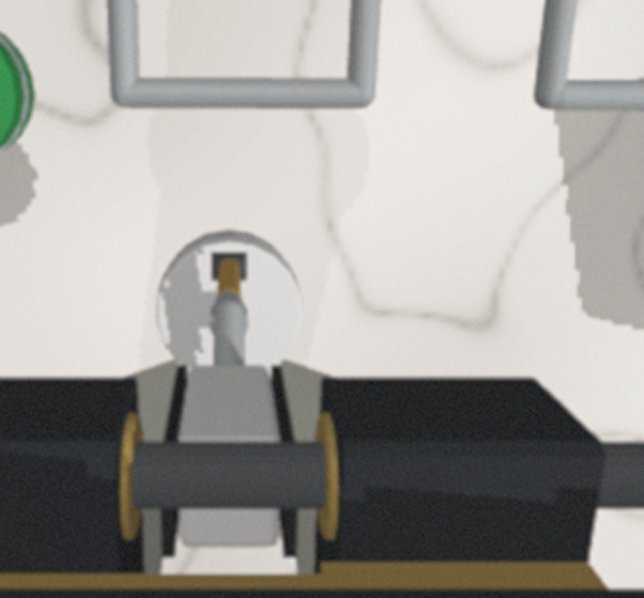

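drive_tool:
  increments:
    - [[0.009,0.004,0.003,-0.3,0.3,0,5],[0,0,0,0,0,0,5],[0,0,0,0,0,0,5]]

```text
t: 35.0
tcp_pos: [0.5407, -0.093, 0.2412]
tool_rot: [[0.997, -0.083, 0.001], [-0.083, -0.997, -0.001], [0.001, 0.001, -1.0]]
wrist_force: [-1.0, -0.7, -4.0]
finger_gap: 0.02
```

```bash
python3 - <<'E'
from m import *
go([.604,-.098,.2405],-4.9)
E
```

```text
tcp [ 0.5407 -0.093   0.2412] yaw -4.786721977562828 shift(tool) [ 0.0635 -0.0003  0.0007] world [ 0.0633 -0.005  -0.0007] turn [ 0.0617 -0.0493  0.1133] in target-yaw frame [ 0.0635 -0.0005  0.0007] F [-1.0183 -0.6524 -4.0172] gap 0.019996171553045918 t 35.0
```

drive_tool:
  increments:
    - [[0.016,0,0.001,0,0,0,5],[0.012,0,0,0,0,0,5],[0.012,0,0,0,0,0,5],[0.011,0,0,0,0,0,5],[0.007,0,0,0,0,0,5],[0,0,0,0,0,0,5]]

```text
t: 35.75
tcp_pos: [0.6021, -0.0983, 0.2392]
tool_rot: [[0.996, -0.084, -0.002], [-0.084, -0.996, -0.001], [-0.002, 0.001, -1.0]]
wrist_force: [-1.3, -0.2, -4.3]
finger_gap: 0.0196
```

```bash
python3 - <<'E'
from m import *
go([.604,-.098,.2405],-4.9)
E
```

```text
tcp [ 0.6021 -0.0983  0.2392] yaw -4.800235232000574 shift(tool) [ 0.0019 -0.0004 -0.0013] world [0.0019 0.0003 0.0013] turn [0.0566 0.0947 0.0998] in target-yaw frame [ 0.0019 -0.0004 -0.0013] F [-1.3333 -0.2237 -4.3318] gap 0.019643588907325385 t 35.75
```

drive_tool:
  increments:
    - [[0.003,0,0.004,0,0,0,5],[0,0,0.006,0,0,0,5],[0,0,0.004,0,0,0,5],[0,0,0.002,0,0,0,5],[0,0,0.001,0,0,0,5],[-0.001,0,0.001,0,0,0,5],[0,0,0.001,0,0,0,5]]

```text
t: 36.62
tcp_pos: [0.6043, -0.0985, 0.2195]
tool_rot: [[0.996, -0.084, 0.0], [-0.084, -0.996, -0.001], [0.0, 0.001, -1.0]]
wrist_force: [-0.6, -1.1, -4.7]
finger_gap: 0.0198
```

drive_tool:
  increments:
    - [[0,0,0.001,0,0,0,5],[0,0,0.001,0,0,0,5],[0,0,0.0005,0,0,0,5]]

```text
t: 37.0
tcp_pos: [0.6045, -0.0985, 0.2182]
tool_rot: [[0.996, -0.084, 0.001], [-0.084, -0.996, -0.001], [0.001, 0.001, -1.0]]
wrist_force: [-2.6, 1.1, 2.4]
finger_gap: 0.0198
```

Supported; release.

drive_tool:
  increments:
    - [[0,0,0,0,0,0,45],[0,0,0,0,0,0,45],[0,0,0,0,0,0,45],[0,0,0,0,0,0,45]]

```text
t: 37.5
tcp_pos: [0.6056, -0.0985, 0.2188]
tool_rot: [[0.996, -0.084, 0.004], [-0.084, -0.996, -0.001], [0.004, 0.001, -1.0]]
wrist_force: [-0.2, 1.0, -0.3]
finger_gap: 0.041
```

```bash
python3 - <<'E'
from m import *
go([.604,-.098,.218],-4.9)
shot('wrist','w24',(180,80,460,340),2.3)
shot('side','s24',(130,135,330,345),2.8)
E
```

```text
tcp [ 0.6056 -0.0985  0.2188] yaw -4.802180607784157 shift(tool) [-0.0016 -0.0004  0.0007] world [-0.0016  0.0005 -0.0008] turn [ 0.0635 -0.2254  0.0977] in target-yaw frame [-0.0016 -0.0004  0.0008] F [-0.2387  1.012  -0.3109] gap 0.040997908508717054 t 37.5
```

View pics/w24.png

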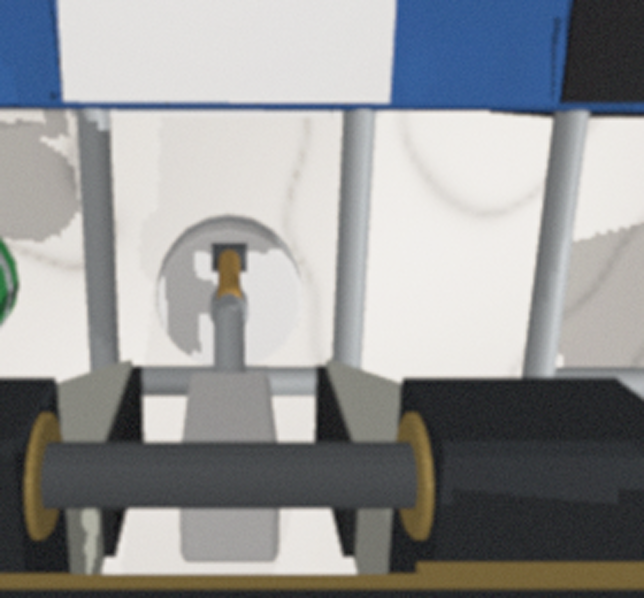

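View pics/s24.png

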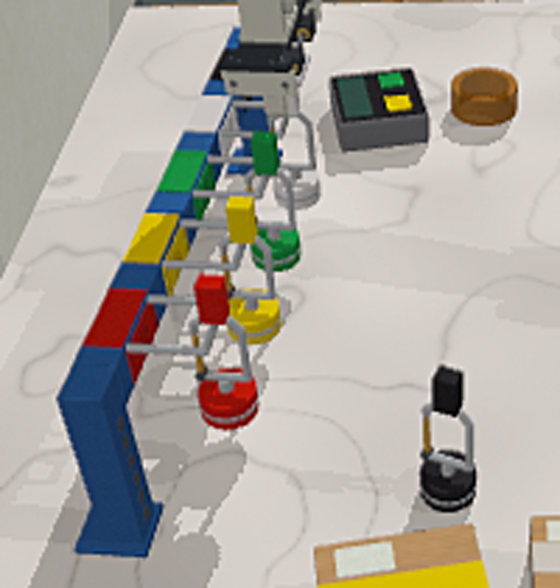

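drive_tool:
  increments:
    - [[0,0,-0.03,0,0,0,45],[0,0,-0.045,0,0,0,45],[-0.05,-0.02,0,0,0,-5,100],[-0.05,-0.055,0,0,0,0,100],[-0.03,-0.055,0,0,0,0,100],[-0.03,-0.055,0,0,0,0,100],[-0.03,-0.055,0,0,0,0,100],[-0.02,-0.055,0.01,0,0,0,100],[0,-0.05,0.01,0,0,0,100],[0,0,0,0,0,0,100]]

```text
t: 38.85
tcp_pos: [0.3978, 0.25, 0.2752]
tool_rot: [[1.0, 0.004, 0.011], [0.004, -1.0, 0.0], [0.011, -0.0, -1.0]]
wrist_force: [0.9, -0.9, -0.1]
finger_gap: 0.0916
```

drive_tool:
  increments:
    - [[0,0,0,0,0,0,100]]

```text
t: 38.98
tcp_pos: [0.3978, 0.2497, 0.2752]
tool_rot: [[1.0, 0.004, 0.011], [0.004, -1.0, -0.0], [0.011, 0.0, -1.0]]
wrist_force: [-0.1, -0.1, 0.5]
finger_gap: 0.0916
```

```bash
python3 - <<'E'
from m import *
go([.385,.273,.27],0)
im=shot('wrist','w25')
cv2.imwrite('pics/w25z.png',cv2.resize(im[110:210,220:320],None,fx=6,fy=6,interpolation=cv2.INTER_CUBIC))
E
```

```text
tcp [0.3978 0.2497 0.2752] yaw 0.25684678943294714 shift(tool) [-0.0128 -0.0233  0.005 ] world [-0.0128  0.0233 -0.0052] turn [ 0.0106 -0.6084  0.2568] in target-yaw frame [-0.0128 -0.0233  0.0052] F [-0.0999 -0.0876  0.5184] gap 0.09163946540265809 t 38.975
```

View pics/w25.png

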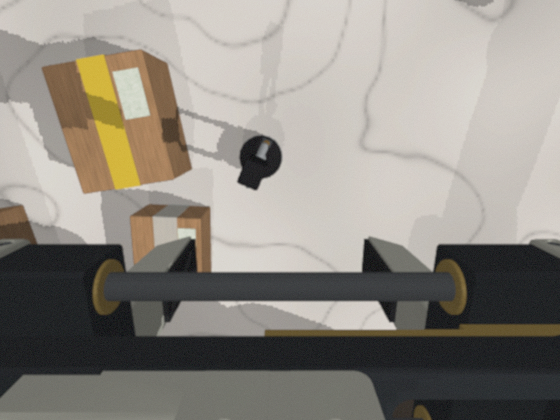

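View pics/w25z.png

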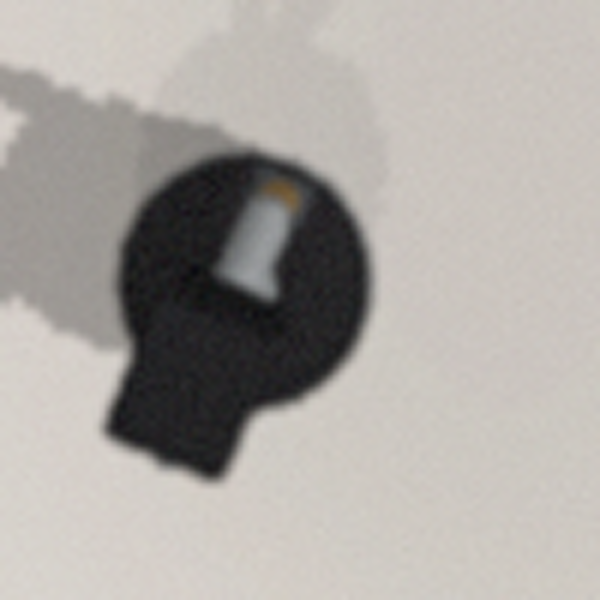

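```bash
python3 - <<'E'
import cv2,numpy as np
im=cv2.imread('pics/w25z.png').astype(float); cv2.imwrite('pics/w25c.png',np.clip((im-15)*5,0,255).astype(np.uint8))
E
```

```text
(no output)
```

View pics/w25c.png

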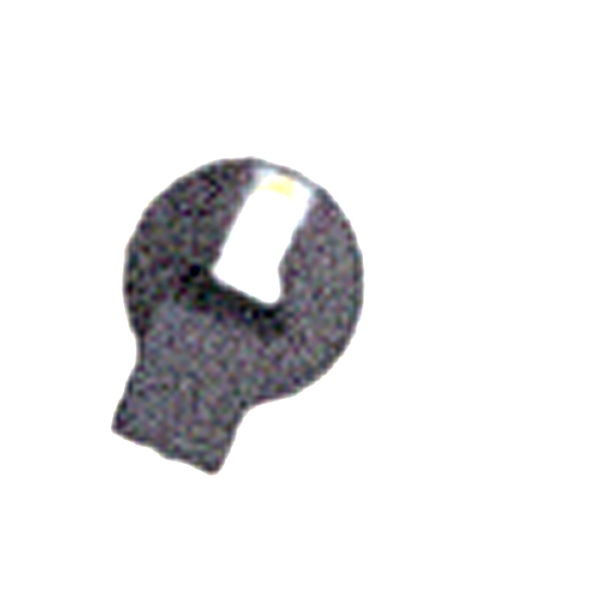

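```bash
python3 - <<'E'
from m import *
c=cam('wrist')
m,y=blk(c,[(167,288),(280,337),(218,478),(108,430)],(220,110),6)
go([m[0],m[1],.22],y)
E
```

```text
ctr [0.4251 0.2737 0.164 ] yawx -23.86239327597914 yawy -23.688287999695447 len 0.02276871657176892 0.017589833065556587
tcp [0.3978 0.2498 0.2752] yaw 0.24195730208694982 shift(tool) [ 0.0268 -0.0238  0.0555] world [ 0.0273  0.024  -0.0552] turn [-0.135  -0.6015 24.1042] in target-yaw frame [ 0.0153 -0.033   0.0552] F [0.8026 0.7547 0.4024] gap 0.09177307637900928 t 39.025
```

drive_tool:
  increments:
    - [[0.025,-0.023,0.02,0,-0.6,8,80],[0,0,0.02,0,0,8,60],[0,0,0.005,0,0,8,60],[0,0,0,0,0,0,60],[0,0,0,0,0,0,60]]

```text
t: 39.65
tcp_pos: [0.4268, 0.2679, 0.2305]
tool_rot: [[0.908, -0.42, 0.003], [-0.42, -0.908, -0.001], [0.003, -0.001, -1.0]]
wrist_force: [-0.1, -0.0, -0.4]
finger_gap: 0.0558
```

```bash
python3 - <<'E'
from m import *
go([.4255,.2737,.126],-23.8)
E
```

```text
tcp [0.4268 0.2679 0.2305] yaw -24.81799937046748 shift(tool) [-0.004  -0.0047  0.1045] world [-0.0013  0.0058 -0.1045] turn [-0.0388 -0.1666 -1.0179] in target-yaw frame [-0.0036 -0.0048  0.1045] F [-0.134  -0.0321 -0.3827] gap 0.055769821778097375 t 39.65
```

drive_tool:
  increments:
    - [[-0.003,-0.005,0.04,0,0,-1,60],[0,0,0.035,0,0,0,50],[0,0,0.01,0,0,0,50],[0,0,0,0,0,0,50]]

```text
t: 40.15
tcp_pos: [0.4283, 0.2743, 0.1469]
tool_rot: [[0.915, -0.402, 0.006], [-0.402, -0.915, 0.006], [0.003, -0.007, -1.0]]
wrist_force: [0.6, -1.0, -0.1]
finger_gap: 0.0462
```

```bash
python3 - <<'E'
from m import *
go([.4255,.2737,.126],-23.8)
im=shot('wrist','w26',(180,200,380,340),3.5)
im=cv2.imread('pics/w26.png').astype(float); cv2.imwrite('pics/w26.png',np.clip(im*2.5-20,0,255).astype(np.uint8))
E
```

```text
tcp [0.4283 0.2743 0.1469] yaw -23.72297713040024 shift(tool) [-0.0024  0.0018  0.0209] world [-0.0028 -0.0006 -0.0209] turn [-0.428  -0.1753  0.0777] in target-yaw frame [-0.0024  0.0017  0.0209] F [ 0.6077 -0.956  -0.0892] gap 0.04618189335033751 t 40.15
```

View pics/w26.png

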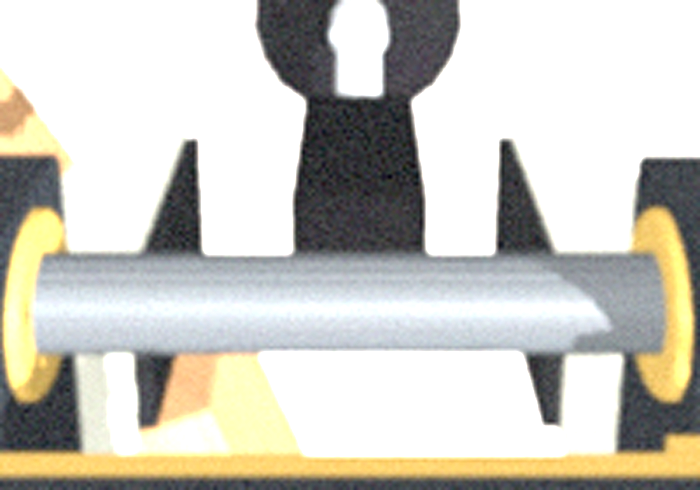

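drive_tool:
  increments:
    - [[-0.002,0.002,0.012,-0.4,-0.2,0,40],[0,0,0.006,0,0,0,30],[0,0,0.002,0,0,0,5],[0,0,0,0,0,0,5],[0,0,0,0,0,0,5],[0,0,0,0,0,0,5]]
  newtons: 30

```text
t: 40.95
tcp_pos: [0.4269, 0.2741, 0.1281]
tool_rot: [[0.916, -0.402, 0.003], [-0.402, -0.916, 0.003], [0.001, -0.004, -1.0]]
wrist_force: [-0.3, -1.0, -2.8]
finger_gap: 0.0193
```

```bash
python3 - <<'E'
from m import *
go([.534,-.208,.2405],-4.9)
im=shot('wrist','w27',(180,200,380,340),3.5)
im=cv2.imread('pics/w27.png').astype(float); cv2.imwrite('pics/w27.png',np.clip(im*2.5-20,0,255).astype(np.uint8))
E
```

```text
tcp [0.4269 0.2741 0.1281] yaw -23.7217583112955 shift(tool) [ 0.2921  0.3979 -0.1134] world [ 0.1071 -0.4821  0.1124] turn [ -0.1858  -0.1159 -18.8216] in target-yaw frame [ 0.1478  0.4712 -0.1124] F [-0.2631 -1.     -2.8239] gap 0.019314241798788354 t 40.95
```

View pics/w27.png

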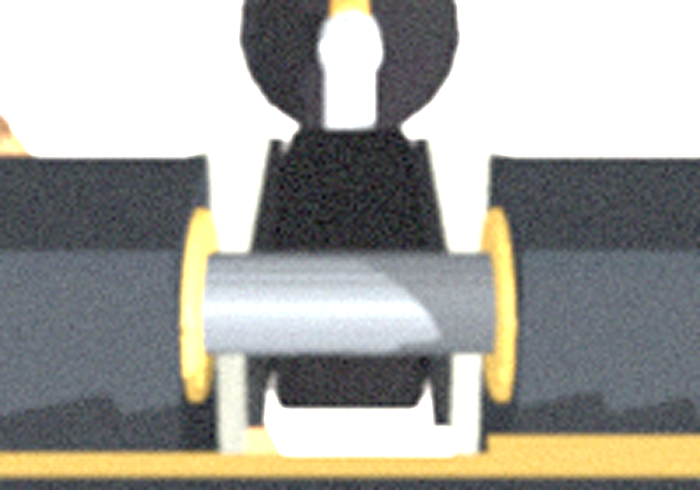

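drive_tool:
  increments:
    - [[0,0,-0.02,0,0,0,5],[0,0,-0.05,0,0,0,5],[0,0,-0.05,0,0,-9.4,5],[0,0,0,0,0,-9.4,5],[0.006,0.055,0,0,0,0,5],[0.006,0.055,0,0,0,0,5],[0.006,0.055,0,0,0,0,5],[0.006,0.055,0,0,0,0,5],[0.006,0.055,0,0,0,0,5],[0.006,0.055,0,0,0,0,5]]

```text
t: 42.25
tcp_pos: [0.4366, -0.0631, 0.2502]
tool_rot: [[0.998, -0.065, 0.001], [-0.065, -0.998, 0.004], [0.001, -0.004, -1.0]]
wrist_force: [1.5, -0.2, -4.0]
finger_gap: 0.0199
```

drive_tool:
  increments:
    - [[0.006,0.055,0,0,0,0,5],[0.01,0.025,0,0,0,0,5],[0,0,0,0,0,0,5],[0,0,0,0,0,0,5]]

```text
t: 42.75
tcp_pos: [0.4453, -0.1505, 0.2495]
tool_rot: [[0.997, -0.072, -0.0], [-0.072, -0.997, 0.003], [-0.0, -0.003, -1.0]]
wrist_force: [-0.2, 0.8, -4.6]
finger_gap: 0.0197
```

```bash
python3 - <<'E'
from m import *
go([.534,-.208,.2405],-4.9)
E
```

```text
tcp [ 0.4453 -0.1505  0.2495] yaw -4.116119688467525 shift(tool) [0.0926 0.051  0.0088] world [ 0.0887 -0.0575 -0.009 ] turn [-0.1747  0.0141  0.7839] in target-yaw frame [0.0933 0.0497 0.009 ] F [-0.2215  0.7971 -4.6046] gap 0.019699128195412422 t 42.75
```

drive_tool:
  increments:
    - [[0.01,0.048,0,0,0,0.8,5],[0.04,0,0.003,0,0,0,5],[0.03,0,0.002,0,0,0,5],[0,0,0,0,0,0,5],[0,0,0,0,0,0,5]]

```text
t: 43.38
tcp_pos: [0.5234, -0.1986, 0.2436]
tool_rot: [[0.997, -0.076, -0.002], [-0.076, -0.997, 0.007], [-0.002, -0.006, -1.0]]
wrist_force: [-0.7, 1.0, -4.0]
finger_gap: 0.0202
```

```bash
python3 - <<'E'
from m import *
go([.534,-.208,.2405],-4.9)
c=cam('wrist'); print((proj(c,(.594,-.213,.2))-[180,80])*2.3)
shot('wrist','w28',(180,80,460,340),2.3)
E
```

```text
tcp [ 0.5234 -0.1986  0.2436] yaw -4.364197423336823 shift(tool) [0.0113 0.0086 0.003 ] world [ 0.0106 -0.0094 -0.0031] turn [-0.3677  0.1254  0.5354] in target-yaw frame [0.0114 0.0085 0.0031] F [-0.685   1.0223 -3.9872] gap 0.020158597710703705 t 43.375
[263.2796  94.1535]
```

View pics/w28.png

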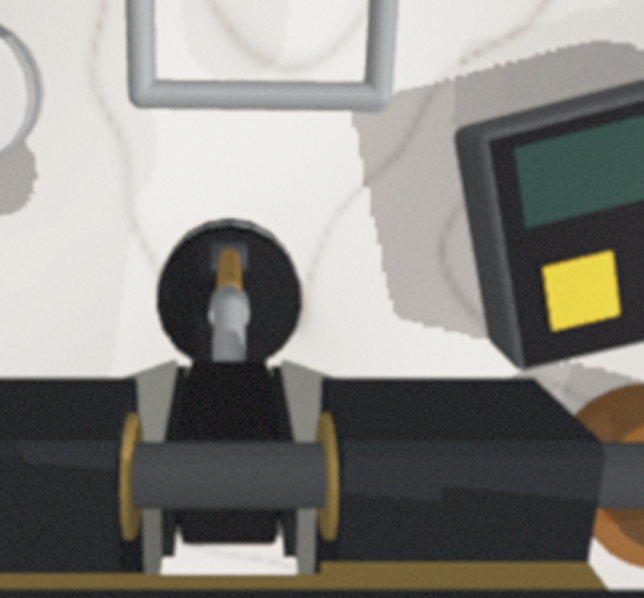

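Bar centre at (260,95), as predicted (263,94). Align.

drive_tool:
  increments:
    - [[0.009,0.008,0.003,-0.4,0.1,0.5,5],[0,0,0,0,0,0,5],[0,0,0,0,0,0,5]]

```text
t: 43.8
tcp_pos: [0.5312, -0.2073, 0.2408]
tool_rot: [[0.996, -0.085, 0.0], [-0.085, -0.996, -0.001], [0.0, 0.001, -1.0]]
wrist_force: [-0.8, -0.3, -3.9]
finger_gap: 0.0199
```

```bash
python3 - <<'E'
from m import *
go([.594,-.2125,.2405],-4.9)
E
```

```text
tcp [ 0.5312 -0.2073  0.2408] yaw -4.896645656476968 shift(tool) [ 0.063  -0.0002  0.0003] world [ 0.0628 -0.0052 -0.0003] turn [ 0.0458 -0.01    0.0034] in target-yaw frame [ 0.063  -0.0002  0.0003] F [-0.8291 -0.2697 -3.9293] gap 0.01990679204491513 t 43.8
```

drive_tool:
  increments:
    - [[0.016,0,0.001,0,0,0,5],[0.012,0,0,0,0,0,5],[0.012,0,0,0,0,0,5],[0.011,0,0,0,0,0,5],[0.007,0,0,0,0,0,5],[0,0,0,0,0,0,5]]

```text
t: 44.55
tcp_pos: [0.5924, -0.2123, 0.2388]
tool_rot: [[0.996, -0.085, -0.003], [-0.085, -0.996, -0.0], [-0.003, 0.0, -1.0]]
wrist_force: [-1.8, 0.3, -5.7]
finger_gap: 0.0195
```

```bash
python3 - <<'E'
from m import *
go([.594,-.2125,.2405],-4.9)
E
```

```text
tcp [ 0.5924 -0.2123  0.2388] yaw -4.888729558242496 shift(tool) [ 0.0016  0.0001 -0.0017] world [ 0.0016 -0.0002  0.0017] turn [0.015  0.1439 0.0113] in target-yaw frame [ 0.0016  0.0001 -0.0017] F [-1.8427  0.3405 -5.7279] gap 0.01953114343656908 t 44.55
```

drive_tool:
  increments:
    - [[0.003,0,0.004,0,0,0,5],[0,0,0.006,0,0,0,5],[0,0,0.004,0,0,0,5],[0,0,0.002,0,0,0,5],[0,0,0.001,0,0,0,5],[-0.001,0,0.001,0,0,0,5],[0,0,0.001,0,0,0,5],[0,0,0.001,0,0,0,5]]

```text
t: 45.55
tcp_pos: [0.5947, -0.2127, 0.2183]
tool_rot: [[0.996, -0.086, -0.0], [-0.086, -0.996, -0.001], [-0.0, 0.001, -1.0]]
wrist_force: [-0.6, 0.6, -1.9]
finger_gap: 0.0198
```

drive_tool:
  increments:
    - [[0,0,0.001,0,0,0,5],[0,0,0,0,0,0,45],[0,0,0,0,0,0,45],[0,0,0,0,0,0,45],[0,0,0,0,0,0,45]]

```text
t: 46.18
tcp_pos: [0.5959, -0.2131, 0.219]
tool_rot: [[0.996, -0.086, 0.003], [-0.086, -0.996, -0.001], [0.003, 0.001, -1.0]]
wrist_force: [-0.5, -0.2, -0.1]
finger_gap: 0.0416
```

```bash
python3 - <<'E'
from m import *
go([.594,-.2125,.218],-4.9)
shot('wrist','w29',(180,80,460,340),2.3)
E
```

```text
tcp [ 0.5959 -0.2131  0.219 ] yaw -4.907020233227641 shift(tool) [-0.0019 -0.0005  0.0009] world [-0.0019  0.0006 -0.001 ] turn [ 0.0671 -0.191  -0.0071] in target-yaw frame [-0.0019 -0.0005  0.001 ] F [-0.4616 -0.1984 -0.1155] gap 0.04160152401487511 t 46.175
```

View pics/w29.png

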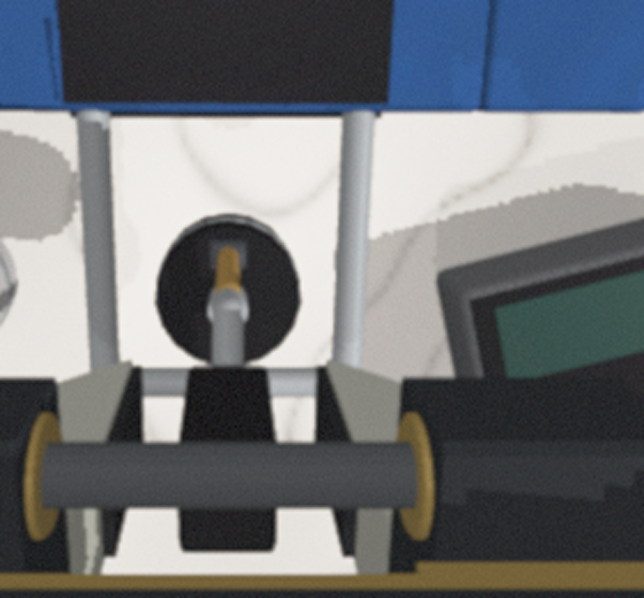

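drive_tool:
  increments:
    - [[0,0,-0.03,0,0,0,45],[0,0,-0.045,0,0,0,45],[-0.04,0.02,0,0,0,0,45],[-0.03,0.045,0,0,0,0,0],[-0.015,0.055,0,0,0,0,0],[0,0.05,0.02,0,0,0,0],[0,0.03,0.03,0,0,0,0],[0,0,0.03,0,0,0,0],[0,0,0,0,0,0,0],[0,0,0,0,0,0,0]]

```text
t: 47.48
tcp_pos: [0.4928, -0.4112, 0.2165]
tool_rot: [[0.997, -0.083, 0.007], [-0.083, -0.997, -0.004], [0.007, 0.004, -1.0]]
wrist_force: [0.3, 0.1, 0.8]
finger_gap: 0.0001
```

```bash
python3 - <<'E'
from m import *
go([.494,-.438,.07],-4.9)
c=cam('wrist'); im=shot('wrist','w30')
for r in spotter.cut_out('wrist','save_key')[:1]:
    ys,xs=np.nonzero(r['region']); print(r['p'],(xs.mean(),ys.mean()),atz(c,(xs.mean(),ys.mean()),.0535))
shot('side','s30',(130,135,330,345),2.8)
shot('top','t30',(150,85,470,265),2.5)
E
```

```text
tcp [ 0.4928 -0.4112  0.2165] yaw -4.762318346939297 shift(tool) [0.0024 0.0261 0.1467] world [ 0.0012 -0.0268 -0.1465] turn [ 0.2168 -0.4017  0.1369] in target-yaw frame [0.0035 0.0266 0.1465] F [0.2542 0.1161 0.7847] gap 6.431204957520236e-05 t 47.475
0.74 (np.float64(303.83317167798253), np.float64(186.2395732298739)) [ 0.4958 -0.4377  0.0535]
```

View pics/s30.png

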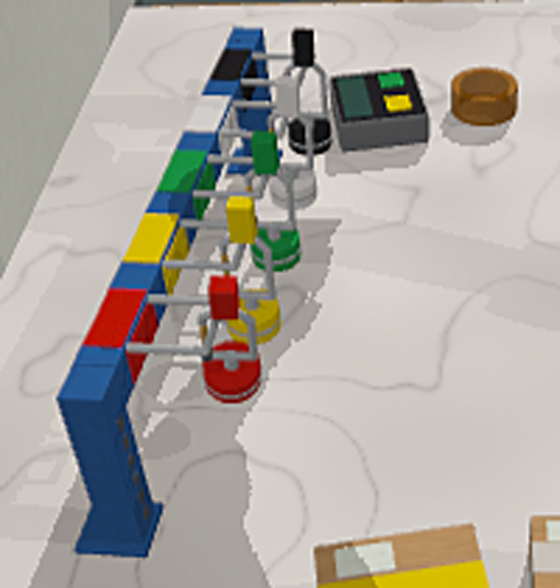

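View pics/t30.png

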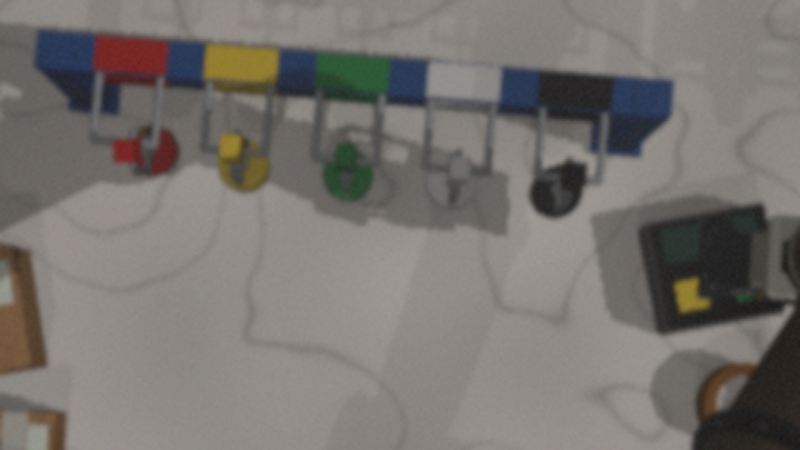

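View pics/w30.png

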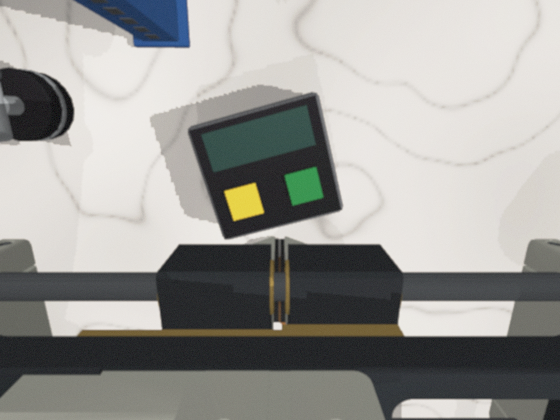

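```bash
python3 - <<'E'
from m import *
im=eyes.capture('top'); a=im[90:170,175:275]
im2=eyes.capture('side'); b=im2[225:285,170:250]
a=cv2.resize(a,(500,400),interpolation=cv2.INTER_CUBIC); b=cv2.resize(b,(533,400),interpolation=cv2.INTER_CUBIC)
cv2.imwrite('pics/r31.png',np.hstack([a,b])[:, :800]); cv2.imwrite('pics/r31b.png',b);cv2.imwrite('pics/r31a.png',a)
print(env.read_state()['t'])
for n in('hook_red',):
  for c in('top','side'): print([(x['box'],x['p']) for x in spotter.spot_in(c,n)[:2]])
E
```

```text
47.775
[([191.0, 135.1, 214.4, 155.6], 0.7), ([361.9, 148.6, 383.9, 169.7], 0.3)]
[([193.1, 227.5, 219.0, 295.1], 0.78), ([318.0, 319.2, 366.6, 366.7], 0.22)]
```

View pics/r31a.png

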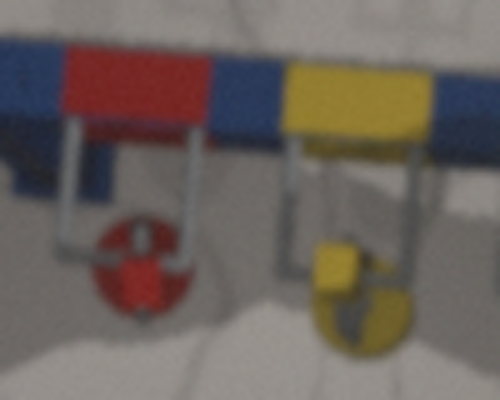

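View pics/r31b.png

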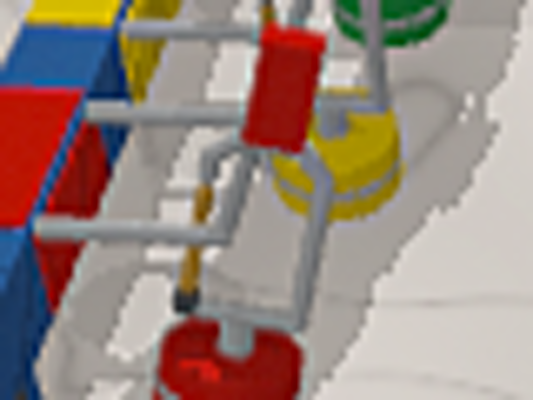

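drive_tool:
  increments:
    - [[0.002,0.022,0,0.2,-0.4,0,0],[0,0,0,0,0,0,0],[0,0,0,0,0,0,0],[0,0,0,0,0,0,0],[0,0,0,0,0,0,0],[0,0,0,0,0,0,0],[0,0,0,0,0,0,0],[0,0,0,0,0,0,0],[0,0,0,0,0,0,0],[0,0,0,0,0,0,0]]

```text
t: 49.12
tcp_pos: [0.4939, -0.4305, 0.2167]
tool_rot: [[0.997, -0.08, 0.001], [-0.08, -0.997, 0.001], [0.001, -0.001, -1.0]]
wrist_force: [-0.2, 0.1, -0.6]
finger_gap: 0.0008
```

drive_tool:
  increments:
    - [[0,0,0,0,0,0,0],[0,0,0,0,0,0,0],[0,0,0,0,0,0,0],[0,0,0,0,0,0,0],[0,0,0,0,0,0,0],[0,0,0,0,0,0,0],[0,0,0,0,0,0,0],[0,0,0,0,0,0,0],[0,0,0,0,0,0,0],[0,0,0,0,0,0,0]]

```text
t: 50.38
tcp_pos: [0.4939, -0.4306, 0.2166]
tool_rot: [[0.997, -0.08, 0.001], [-0.08, -0.997, 0.001], [0.001, -0.001, -1.0]]
wrist_force: [-0.1, -0.8, -0.7]
finger_gap: 0.0005
```

```bash
python3 - <<'E'
from m import *
L=[]
for k in range(8):
    im=eyes.capture('side'); L.append(cv2.resize(im[150:290,170:260],None,fx=2.1,fy=2.1,interpolation=cv2.INTER_CUBIC))
cv2.imwrite('pics/seq.png',np.vstack([np.hstack(L[:4]),np.hstack(L[4:])]))
go([.494,-.438,.07],-4.9)
E
```

```text
tcp [ 0.4938 -0.4306  0.2166] yaw -4.594657703078336 shift(tool) [0.0007 0.0076 0.1466] world [ 0.0002 -0.0074 -0.1466] turn [-0.0805 -0.032   0.3054] in target-yaw frame [0.0008 0.0074 0.1466] F [0.1427 0.7785 0.4545] gap 0.00037069587916845113 t 50.775
```

View pics/seq.png

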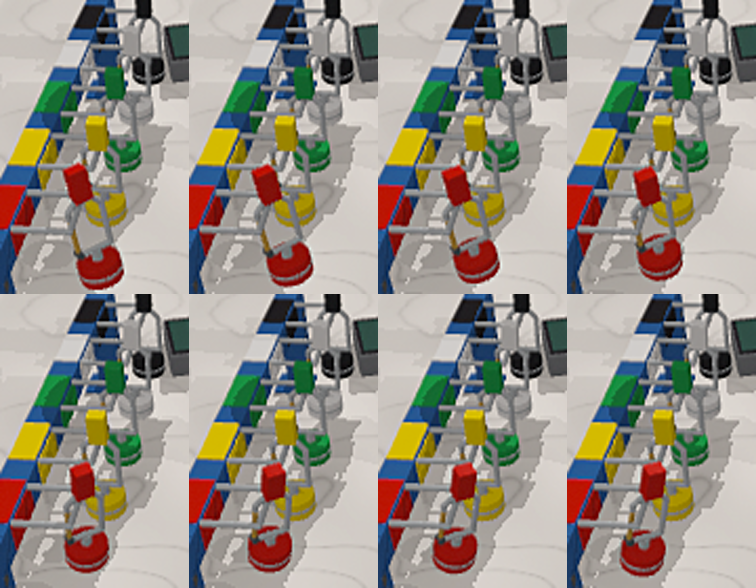

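drive_tool:
  increments:
    - [[0,0.006,0,0,0,0,0],[0,0,0,0,0,0,0],[0,0,0,0,0,0,0],[0,0,0,0,0,0,0],[0,0,0,0,0,0,0],[0,0,0,0,0,0,0],[0,0,0,0,0,0,0],[0,0,0,0,0,0,0],[0,0,0,0,0,0,0],[0,0,0,0,0,0,0]]

```text
t: 52.02
tcp_pos: [0.4933, -0.437, 0.2166]
tool_rot: [[0.997, -0.08, 0.001], [-0.08, -0.997, 0.001], [0.001, -0.001, -1.0]]
wrist_force: [1.2, -0.3, 0.4]
finger_gap: 0.0003
```

drive_tool:
  increments:
    - [[0,0,0,0,0,0,0],[0,0,0,0,0,0,0],[0,0,0,0,0,0,0],[0,0,0,0,0,0,0],[0,0,0,0,0,0,0],[0,0,0,0,0,0,0],[0,0,0,0,0,0,0],[0,0,0,0,0,0,0],[0,0,0,0,0,0,0],[0,0,0,0,0,0,0]]

```text
t: 53.28
tcp_pos: [0.4933, -0.437, 0.2166]
tool_rot: [[0.997, -0.08, 0.001], [-0.08, -0.997, 0.001], [0.001, -0.001, -1.0]]
wrist_force: [-0.8, -0.2, 0.2]
finger_gap: 0.0003
```

drive_tool:
  increments:
    - [[0,0,0,0,0,0,0],[0,0,0,0,0,0,0],[0,0,0,0,0,0,0],[0,0,0,0,0,0,0],[0,0,0,0,0,0,0],[0,0,0,0,0,0,0],[0,0,0,0,0,0,0],[0,0,0,0,0,0,0],[0,0,0,0,0,0,0],[0,0,0,0,0,0,0]]

```text
t: 54.52
tcp_pos: [0.4933, -0.437, 0.2166]
tool_rot: [[0.997, -0.08, 0.001], [-0.08, -0.997, 0.001], [0.001, -0.001, -1.0]]
wrist_force: [-0.0, 0.4, -0.2]
finger_gap: 0.0001
```

drive_tool:
  increments:
    - [[0,0,0,0,0,0,0],[0,0,0,0,0,0,0],[0,0,0,0,0,0,0],[0,0,0,0,0,0,0],[0,0,0,0,0,0,0],[0,0,0,0,0,0,0],[0,0,0,0,0,0,0],[0,0,0,0,0,0,0],[0,0,0,0,0,0,0],[0,0,0,0,0,0,0]]

```text
t: 55.78
tcp_pos: [0.4933, -0.437, 0.2166]
tool_rot: [[0.997, -0.08, 0.001], [-0.08, -0.997, 0.001], [0.001, -0.001, -1.0]]
wrist_force: [0.2, 0.2, -0.0]
finger_gap: 0.0005
```

```bash
python3 - <<'E'
from m import *
L=[]
for k in range(8):
    im=eyes.capture('side'); L.append(cv2.resize(im[150:290,170:260],None,fx=2.1,fy=2.1,interpolation=cv2.INTER_CUBIC))
cv2.imwrite('pics/seq2.png',np.vstack([np.hstack(L[:4]),np.hstack(L[4:])]))
go([.494,-.438,.07],-4.9)
E
```

```text
tcp [ 0.4933 -0.437   0.2166] yaw -4.592023064074903 shift(tool) [0.0007 0.0011 0.1466] world [ 0.0007 -0.001  -0.1466] turn [-0.0779 -0.035   0.308 ] in target-yaw frame [0.0008 0.0009 0.1466] F [-0.1033  1.1268 -0.0304] gap 0.0003910421258456549 t 56.175
```

View pics/seq2.png

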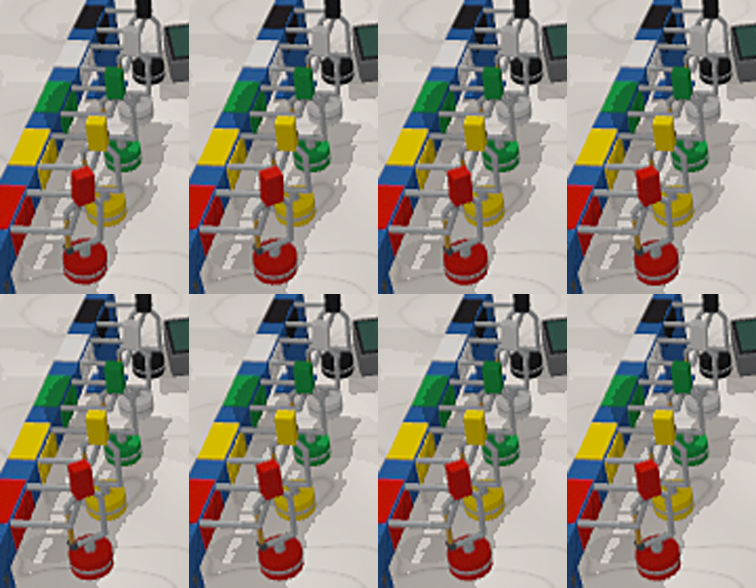

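drive_tool:
  increments:
    - [[0.001,0.001,0.04,0,0,0,0],[0,0,0.04,0,0,0,0],[0,0,0.03,0,0,0,0],[0,0,0,0,0,0,0],[0,0,0,0,0,0,0],[0,0,0,0,0,0,0],[0,0,0,0,0,0,0],[0,0,0,0,0,0,0],[0,0,0,0,0,0,0],[0,0,0,0,0,0,0]]

```text
t: 57.42
tcp_pos: [0.4975, -0.4406, 0.1103]
tool_rot: [[0.997, -0.08, 0.009], [-0.08, -0.997, -0.005], [0.009, 0.004, -1.0]]
wrist_force: [1.1, 0.5, 0.1]
finger_gap: 0.0005
```

drive_tool:
  increments:
    - [[0,0,0,0,0,0,0],[0,0,0,0,0,0,0],[0,0,0,0,0,0,0],[0,0,0,0,0,0,0],[0,0,0,0,0,0,0],[0,0,0,0,0,0,0],[0,0,0,0,0,0,0],[0,0,0,0,0,0,0],[0,0,0,0,0,0,0],[0,0,0,0,0,0,0]]

```text
t: 58.68
tcp_pos: [0.4974, -0.4405, 0.11]
tool_rot: [[0.997, -0.08, 0.008], [-0.08, -0.997, -0.005], [0.009, 0.004, -1.0]]
wrist_force: [0.3, 1.1, -0.5]
finger_gap: 0.0001
```

drive_tool:
  increments:
    - [[0,0,0,0,0,0,0],[0,0,0,0,0,0,0],[0,0,0,0,0,0,0],[0,0,0,0,0,0,0],[0,0,0,0,0,0,0],[0,0,0,0,0,0,0],[0,0,0,0,0,0,0],[0,0,0,0,0,0,0],[0,0,0,0,0,0,0],[0,0,0,0,0,0,0]]

```text
t: 59.92
tcp_pos: [0.4974, -0.4405, 0.11]
tool_rot: [[0.997, -0.08, 0.009], [-0.08, -0.997, -0.005], [0.009, 0.004, -1.0]]
wrist_force: [0.9, -0.7, 0.8]
finger_gap: 0.0001
```

drive_tool:
  increments:
    - [[0,0,0,0,0,0,0],[0,0,0,0,0,0,0],[0,0,0,0,0,0,0],[0,0,0,0,0,0,0],[0,0,0,0,0,0,0],[0,0,0,0,0,0,0],[0,0,0,0,0,0,0],[0,0,0,0,0,0,0],[0,0,0,0,0,0,0],[0,0,0,0,0,0,0]]

```text
t: 61.18
tcp_pos: [0.4974, -0.4405, 0.11]
tool_rot: [[0.997, -0.08, 0.008], [-0.08, -0.997, -0.004], [0.009, 0.004, -1.0]]
wrist_force: [-0.5, -0.1, -0.2]
finger_gap: 0.0002
```

```bash
python3 - <<'E'
from m import *
L=[]
for k in range(8):
    im=eyes.capture('side'); L.append(cv2.resize(im[150:290,170:260],None,fx=2.1,fy=2.1,interpolation=cv2.INTER_CUBIC))
    if k==0: cv2.imwrite('pics/s32.png',cv2.resize(im[140:290,170:280],None,fx=4,fy=4,interpolation=cv2.INTER_CUBIC))
cv2.imwrite('pics/seq3.png',np.vstack([np.hstack(L[:4]),np.hstack(L[4:])]))
shot('top','t32',(150,85,470,265),2.5)
go([.494,-.438,.0535],-4.9)
E
```

```text
tcp [ 0.4974 -0.4405  0.11  ] yaw -4.586422861455392 shift(tool) [-0.0041 -0.0024  0.0565] world [-0.0034  0.0025 -0.0565] turn [ 0.2173 -0.5083  0.3126] in target-yaw frame [-0.0036 -0.0022  0.0565] F [ 0.3208 -0.4801 -0.2601] gap 0.00048431946888767856 t 61.625
```

View pics/seq3.png

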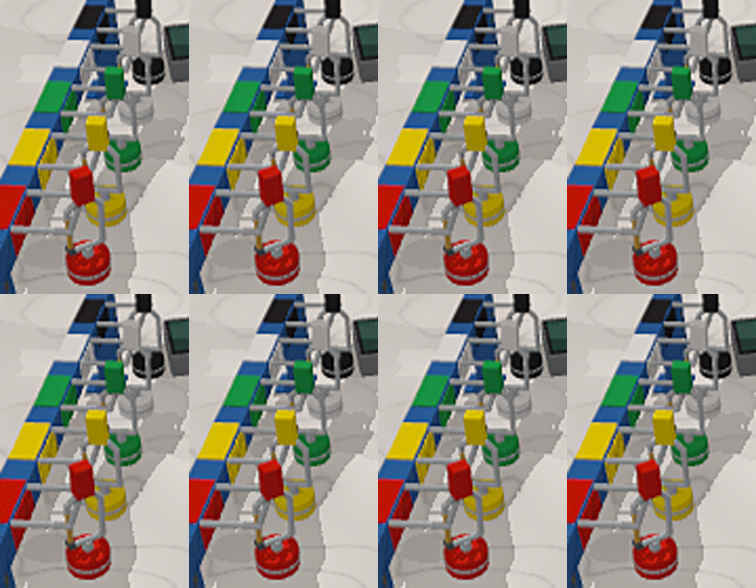

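View pics/s32.png

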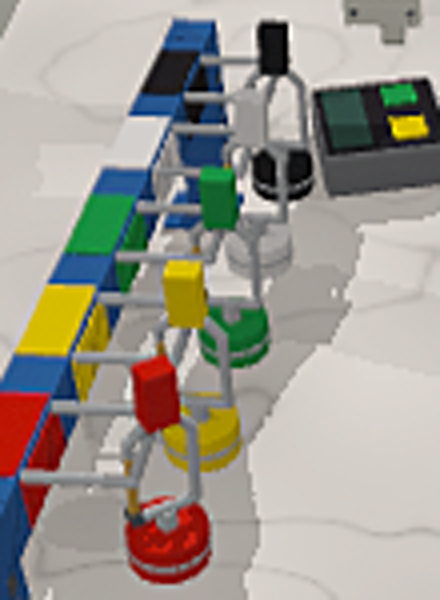

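View pics/t32.png

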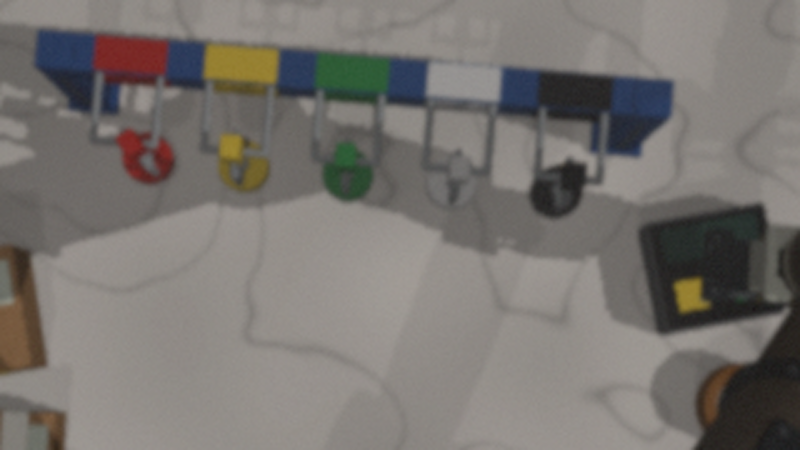

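```bash
python3 - <<'E'
from m import *
a=cv2.imread('pics/t32.png'); cv2.imwrite('pics/t32z.png',cv2.resize(a[90:230,60:340],None,fx=2.8,fy=2.8,interpolation=cv2.INTER_CUBIC))
a=cv2.imread('pics/s32.png'); cv2.imwrite('pics/s32z.png',cv2.resize(a[240:600,60:300],None,fx=1.6,fy=1.6,interpolation=cv2.INTER_CUBIC))
E
```

```text
(no output)
```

View pics/t32z.png

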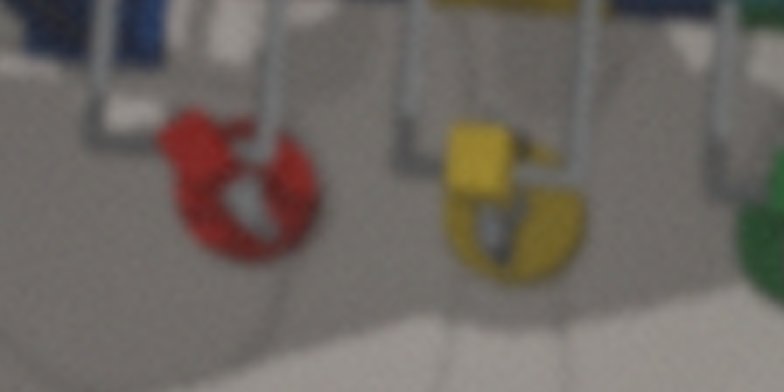

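View pics/s32z.png

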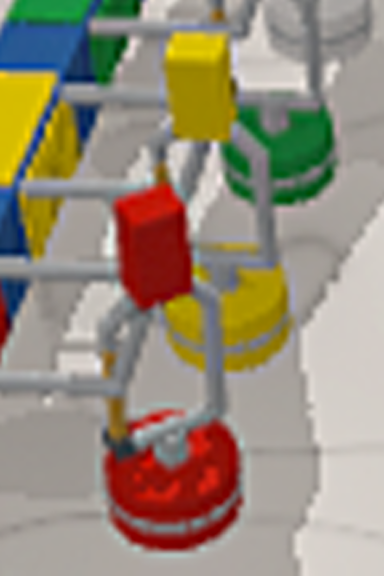

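```bash
python3 - <<'E'
from m import *
t=cam('top');sd=cam('side')
T=lambda u,v:(150+(60+u/2.8)/2.5,85+(90+v/2.8)/2.5)
S=lambda u,v:(170+(60+u/1.6)/4,140+(240+v/1.6)/4)
e={'red':(.6337,.2452,.2),'yellow':(.6235,.131,.2)}
a=np.radians(-4.9);Re=np.array([[np.cos(a),-np.sin(a),0],[np.sin(a),np.cos(a),0],[0,0,1]])
for n,bt,bs,ct,cs in[('red',(193,145),(152,205),(248,195),(172,445)),('yellow',(480,158),(203,45),(515,220),(226,300))]:
    p=tri([t,sd],[T(*bt),S(*bs)]); q=tri([t,sd],[T(*ct),S(*cs)]); d=p-q
    print(n,p,q,'tilt deg',np.degrees(np.arccos(d[2]/np.linalg.norm(d))), 'point rel eye',Re.T@(q+d*.052/ .134-np.array(e[n])))
E
```

```text
red [0.6225 0.231  0.2496] [0.6288 0.2336 0.1198] tilt deg 3.001044968793168 point rel eye [-0.0063 -0.0132 -0.0298]
yellow [0.6166 0.1285 0.2501] [0.6205 0.1301 0.1063] tilt deg 1.6804929507479134 point rel eye [-0.0044 -0.0019 -0.0379]
```

drive_tool:
  increments:
    - [[-0.003,-0.002,0.015,0.2,-0.5,0,0],[0,0,0.015,0,0,0,0],[0,0,0.008,0,0,0,0],[0,0,0,0,0,0,0]]

```text
t: 62.12
tcp_pos: [0.4939, -0.4375, 0.0681]
tool_rot: [[0.997, -0.08, -0.002], [-0.08, -0.997, 0.001], [-0.002, -0.001, -1.0]]
wrist_force: [-0.6, 0.8, -0.3]
finger_gap: 0.0004
```

drive_tool:
  increments:
    - [[0,0,0.005,0,0,0,0],[0,0,0.004,0,0,0,0],[0,0,0.002,0,0,0,0],[0,0,0.001,0,0,0,0]]

```text
t: 62.62
tcp_pos: [0.4943, -0.438, 0.056]
tool_rot: [[0.997, -0.08, -0.001], [-0.08, -0.997, 0.0], [-0.001, -0.0, -1.0]]
wrist_force: [-1.0, 0.1, 0.4]
finger_gap: 0.0002
```

drive_tool:
  increments:
    - [[0,0,0.0015,0,0,0,0],[0,0,0.0015,0,0,0,0],[0,0,0.001,0,0,0,0]]

```text
t: 63.0
tcp_pos: [0.4945, -0.4381, 0.0525]
tool_rot: [[0.997, -0.08, -0.0], [-0.08, -0.997, 0.0], [-0.001, -0.0, -1.0]]
wrist_force: [-1.0, 1.5, 4.8]
finger_gap: -0.0002
```

drive_tool:
  increments:
    - [[0,0,0.001,0,0,0,0],[0,0,0.0012,0,0,0,0],[0,0,0.0012,0,0,0,0],[0,0,0.0012,0,0,0,0]]

```text
t: 63.5
tcp_pos: [0.4945, -0.4381, 0.0522]
tool_rot: [[0.997, -0.08, 0.001], [-0.08, -0.997, 0.0], [0.001, -0.0, -1.0]]
wrist_force: [-3.7, 3.0, 12.7]
finger_gap: 0.0003
```

drive_tool:
  increments:
    - [[0,0,0.0012,0,0,0,0],[0,0,0.0012,0,0,0,0],[0,0,0.0012,0,0,0,0],[0,0,0.0012,0,0,0,0]]

```text
t: 64.0
tcp_pos: [0.4945, -0.4381, 0.0522]
tool_rot: [[0.997, -0.081, 0.003], [-0.081, -0.997, -0.0], [0.003, -0.0, -1.0]]
wrist_force: [-3.5, 3.2, 12.1]
finger_gap: 0.0003
```

```bash
python3 - <<'E'
from m import *
im=shot('side','s33',(130,135,330,345),2.8); print(env.read_state()['wrist_force'])
E
```

```text
[-3.9598  3.2141 12.6181]
```

View pics/s33.png

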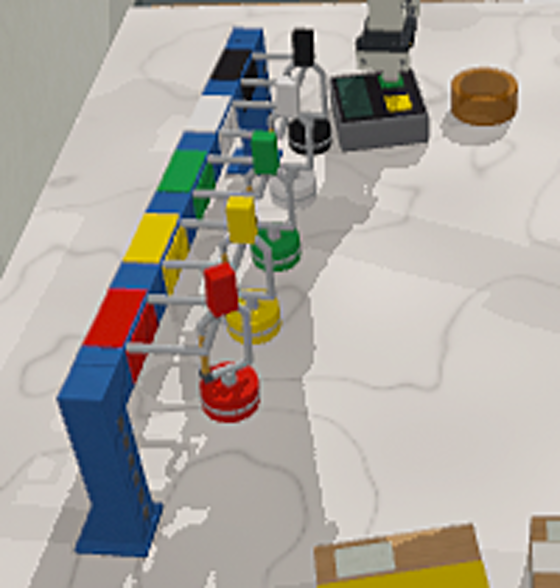

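drive_tool:
  increments:
    - [[0,0,-0.03,0,0,0,0],[0,0,-0.06,0,0,0,0],[0,0,-0.06,0,0,0,0],[0,0,-0.06,0,0,0,0],[0,-0.06,-0.03,0,0,0,0],[0,-0.06,0,0,0,0,0],[0,-0.06,0,0,0,0,0],[0,-0.06,0,0,0,0,0],[0,-0.06,0,0,0,0,0],[0,-0.06,0,0,0,0,0]]

```text
t: 65.3
tcp_pos: [0.5237, -0.0801, 0.2973]
tool_rot: [[0.996, -0.091, 0.008], [-0.09, -0.996, -0.003], [0.008, 0.002, -1.0]]
wrist_force: [0.6, -0.9, 0.5]
finger_gap: 0.0004
```

drive_tool:
  increments:
    - [[0,-0.06,0,0,0,0,0],[0,-0.06,0,0,0,0,0],[0,-0.06,0,0,0,0,0],[0,-0.06,0,0,0,0,0],[0,-0.06,0,0,0,0,0],[0,0,0,0,0,0,0],[0,0,0,0,0,0,0]]

```text
t: 66.18
tcp_pos: [0.5495, 0.2339, 0.2965]
tool_rot: [[0.996, -0.084, 0.01], [-0.084, -0.997, -0.001], [0.01, 0.0, -1.0]]
wrist_force: [-0.9, -0.8, 0.9]
finger_gap: 0.0006
```

```bash
python3 - <<'E'
from m import *
go([.56,.24,.33],-4.9)
shot('wrist','w34')
E
```

```text
tcp [0.5495 0.2339 0.2965] yaw -4.793759328131124 shift(tool) [ 0.0103 -0.0069 -0.0334] world [0.0105 0.0061 0.0335] turn [ 0.0045 -0.5721  0.1062] in target-yaw frame [ 0.01   -0.0069 -0.0335] F [-0.8528 -0.8348  0.9061] gap 0.0005535710109212503 t 66.175
```

View pics/w34.png

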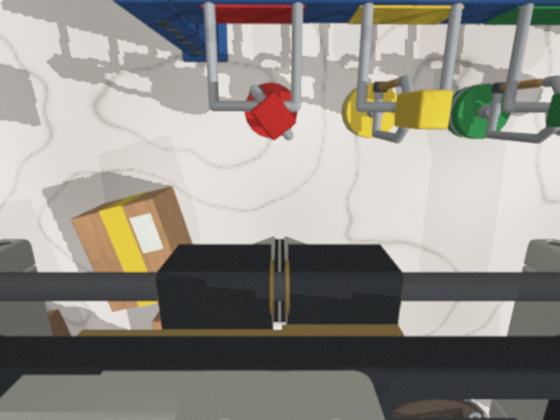

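drive_tool:
  increments:
    - [[-0.02,-0.055,0,0,0,0,0],[0,-0.05,0,0,0,0,0],[0,0,0,0,0,0,0],[0,0,0,0,0,0,0]]

```text
t: 66.72
tcp_pos: [0.5409, 0.3355, 0.2969]
tool_rot: [[0.995, -0.095, 0.012], [-0.095, -0.996, -0.002], [0.012, 0.001, -1.0]]
wrist_force: [1.4, 0.0, -0.6]
finger_gap: 0.0005
```

```bash
python3 - <<'E'
from m import *
im=shot('wrist','w35')
print(env.read_state()['tcp_pos'])
cv2.imwrite('pics/w35z.png',cv2.resize(im[0:150,280:560],None,fx=2.85,fy=2.85,interpolation=cv2.INTER_CUBIC))
E
```

```text
[0.5408 0.3357 0.2969]
```

View pics/w35z.png

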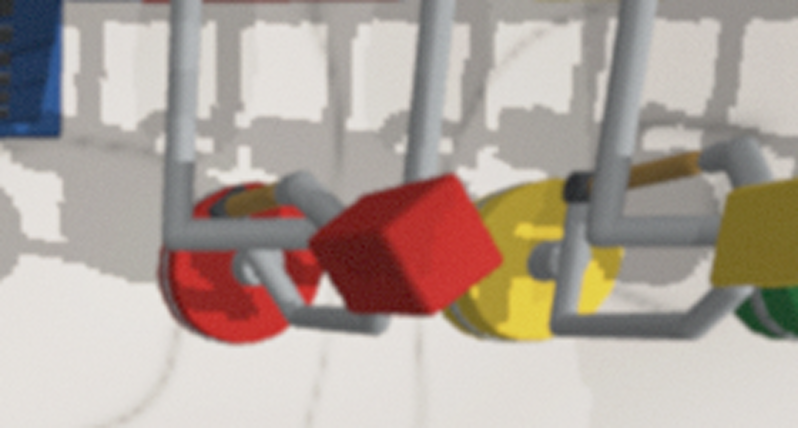

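drive_tool:
  increments:
    - [[0,0.06,0,0,0,0,0],[0,0.06,0,0,0,0,0],[0,0.06,0,0,0,0,0],[0,0.06,0,0,0,0,0],[0,0.03,0,0,0,0,0],[0,0,0,0,0,0,0],[0,0,0,0,0,0,0]]

```text
t: 67.65
tcp_pos: [0.5127, 0.0491, 0.2983]
tool_rot: [[0.994, -0.112, 0.015], [-0.112, -0.994, -0.003], [0.015, 0.002, -1.0]]
wrist_force: [-0.4, 0.1, 0.1]
finger_gap: 0.0003
```

```bash
python3 - <<'E'
from m import *
im=shot('wrist','w36')
print(env.read_state()['tcp_pos'])
cv2.imwrite('pics/w36z.png',cv2.resize(im[0:200,180:560],None,fx=2.1,fy=2.1,interpolation=cv2.INTER_CUBIC))
E
```

```text
[0.5128 0.0491 0.2982]
```

View pics/w36z.png

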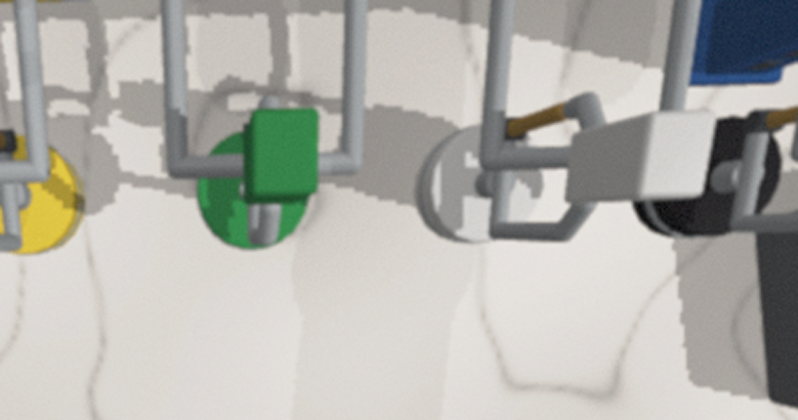

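```bash
python3 - <<'E'
from m import *
s=env.read_state(); print(s['t'],s['wrist_force'],s['tcp_pos'])
print(order.sign_off())
E
```

```text
67.7 [-0.7371 -0.4366  0.6058] [0.5128 0.0491 0.2982]
the job is handed in; nothing more can be done
None
```

I carried out the whole check and handed it in at 67.7 s of the 210 s allowed; sign-off gives no verdict, so what follows is my own checks.

- **Tare key:** I pressed it while all five weights still stood on the bench. I held it for about 0.75 s, and the wrist force read 9 to 13.5 N.
- **Weights:** red, yellow, green, white and black were each clipped onto the eye of their own colour. The wrist force fell to about 0 before each release, except on red and white, where it read about 2 N either way, so the bars were carrying them.
- **Save key:** pressed last, with all five hanging. I held it for over 0.6 s, and the wrist force read about 12.5 N.

**Red was knocked after it was hung:** at about 47 s I saw it swinging. I waited for it to settle before pressing save. Measured afterwards, it leaned about 3° and sat about 13 mm along the bar from the middle, with its point about 30 mm below the bar. That is within limits, but its hook is now turned roughly 35° about the vertical.

**Last checks:**
- The final pictures show every bar inside its hook. The red, yellow and white gates are clearly shut.
- The green gate showed as a straight brass line in the view before. The black gate was last seen clearly when I released it, and looked shut then.
- I noticed no movement of the parcels or tape roll in the pictures, but I did not measure them. The arm was clear of everything at hand-in.

**One disagreement:** my rough triangulation put the yellow point 38 mm below its bar, against the 36 mm limit. I put this down to picture resolution, because red and green, clipped the same way, look right. The gripper height at release gives about 28 mm for yellow.

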